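# Load three chunky beads onto a display rod and hang it on its stand

## Task

Take the display rod off its forked stand by its wooden handle and thread it through all three chunky beads standing in the wooden trough, pushing on gently until the beads are packed without gaps between the rod's collar and the trough's sprung red backstop, which should be felt to push back firmly for a moment (about 10 N; never over 20 N on the trough or the stand). Then lift the whole stack off the trough on the rod, lay the rod gently back in both forks of its stand with the beads hanging between the forks, and let go. Leave the other wares on the table alone.

Things in the scene. Friction and masses are not known exactly. Their poses are not given: they have to be found in the camera images.
- rod: the display rod, 140 g: origin on its axis at the collar's front face, +x along the rod to its tip, z up. Brass rod 9 mm in diameter, straight to x = 103 mm, then a cone narrowing to 2 mm at x = 115 mm. Behind the origin: collar (30 mm diameter, x = -6 to 0), neck, handle. It starts lying level in the stand's forks, handle sticking out at the stand's -x end
- rod_grip (a point): centre of the rod's wooden handle with blue end bands (x = -65, z = -4 mm in the rod's frame), axes as the rod's. The handle spans x = -100 to -30 mm, is 20 mm wide (y) and 26 mm high; grip it from above across its width
- rod_tip (a point): the tip of the rod's cone (x = 115 mm in the rod's frame), axes as the rod's
- rod_neck (a point): middle of the rod's round brass neck, 12 mm in diameter, x = -30 to -6 mm in the rod's frame (this point: x = -18 mm); it lies in the stand's neck fork
- rod_fore (a point): point on the rod's axis at x = 88 mm, the part that lies in the stand's fore fork
- stand: fixed display stand, base 150 x 80 x 12 mm, origin at the centre of its underside, +x the way the lying rod points (handle to tip), z up. Two posts, 8 mm thick along x, carry upward-open 90 degree V forks (40 mm wide at the mouth, prong ends 97 to 103 mm above the table), at x = -53 mm (neck fork) and +53 mm (fore fork)
- fork_neck (a point): where the middle of the rod's neck lies in the neck fork of the stand: x = -53 mm, 85 mm up
- fork_fore (a point): where the rod's axis lies in the fore fork of the stand: x = +53 mm, 85 mm up
- cradle: fixed wooden bead trough, base 150 x 70 x 12 mm (x = -43 to +107 mm), origin on the table under the trough's middle, +x the threading direction, from the open end where the rod enters to the red backstop, z up. A 90 degree V trough, x = -48 to +46 mm, wall edges about 47 mm up, open above, holds the beads on edge, their axis 55 mm up
- cradle_axis (a point): point on the common axis of the beads in the trough, above the trough's origin, 55 mm up; axes as the trough's. The three beads start within 36 mm of it along the trough
- stop_mid (a point): fixed point on the beads' axis in the middle of the range in which the red backstop can stand (x = 50 mm in the trough's frame). The backstop's face rests up to 8 mm before or behind it along x, set anew each time and not measured: feel for it. Two prongs up to 82 mm high, 16 mm slot between for the rod, open above; it yields on a spring, 5 N per mm, up to 9 mm
- bead_red: red bead with brass bands: a loose disc 48 mm in diameter and 18 mm thick along its axis, with a straight through hole 11 mm in diameter; 30 to 65 g; stands on edge in the trough, a few mm of gap to its neighbours; the order of the beads varies. Origin at its centre, x along its axis
- bead_red_c (a point): centre of the red bead with brass bands, on the hole's axis; x along the hole's axis
- bead_blue: blue bead with yellow bands: a loose disc 48 mm in diameter and 18 mm thick along its axis, with a straight through hole 11 mm in diameter; 30 to 65 g; stands on edge in the trough, a few mm of gap to its neighbours; the order of the beads varies. Origin at its centre, x along its axis
- bead_blue_c (a point): centre of the blue bead with yellow bands, on the hole's axis; x along the hole's axis
- bead_horn: dark brown bead with white bands: a loose disc 48 mm in diameter and 18 mm thick along its axis, with a straight through hole 11 mm in diameter; 30 to 65 g; stands on edge in the trough, a few mm of gap to its neighbours; the order of the beads varies. Origin at its centre, x along its axis
- bead_horn_c (a point): centre of the dark brown bead with white bands, on the hole's axis; x along the hole's axis
- bowl: one of the bystanders of the stall, not to be disturbed: wooden bowl, 110 mm in diameter, 40 mm high; origin at the centre of its underside
- green_basket: one of the bystanders of the stall, not to be disturbed: small green basket, 90 mm in diameter, 60 mm high; origin at the centre of its underside
- blue_basket: one of the bystanders of the stall, not to be disturbed: blue basket, 100 mm in diameter, 110 mm high; origin at the centre of its underside
- figurine: one of the bystanders of the stall, not to be disturbed: dark turned wooden figurine, 56 mm in diameter, 165 mm high; origin at the centre of its underside
- bangle_flat: one of the bystanders of the stall, not to be disturbed: single brass bangle lying flat, 76 mm in diameter, 14 mm high; origin at the centre of its underside
- bangle_stack: one of the bystanders of the stall, not to be disturbed: wide red bangle lying flat, 74 mm in diameter, 35 mm high; origin at the centre of its underside
- spoon: one of the bystanders of the stall, not to be disturbed: wooden spoon, 200 mm long, lying flat; origin at the centre of its underside
Things that resemble listed ones, but are neither listed nor needed, are in the scene too. Leave any purple look-alike of the bead_horn alone.

How it is judged:
By the outcome, as a careful person would: the job done as asked, in the order asked, and still so for the second after the job is handed in, with the robot touching nothing.
It also fails if it takes over 72 s, if anything falls off the work surface, if the arm or the gripper's body presses on something with over 40 N, if the wrist force passes 120 N, or if a joint passes its speed limit or range.

## Robot

A 6-joint arm with a two-finger parallel gripper is mounted at the origin on the work surface. World frame = base frame: x ahead of the robot, y to its left, z up, the work surface at z = 0. Lengths are in m, angles in rad, forces in N, time in s.
With the tool pointing down it reaches from about 0.4 to 0.825 m from the base axis. Payload 7 kg.
Tool frame: the origin (TCP) lies at the very end of the fingers, on their centre line; the grasp point (between the pads) lies 19 mm behind it; z points along the fingers, y is the direction in which the jaws open and shut (so a half turn about z gives the same grasp; the last joint's range is limited). The gripper opens to 88 mm and grips with 3 to 60 N. Pads are 19 mm wide; open, the fingers measure 130 mm over their backs; the gripper's body (78 mm by 193 mm) begins 47 mm behind the grasp point.
Start: joints at [-0.992, 0.359, 0.012, 0, -1.224, -0.288], TCP at [0.194, -0.647, 0.202] pointing down, gripper open.
Joint ranges: [-3.07, 3.07], [-1.43, 2.12], [-1.02, 1.25], [-3.03, 1.67], [-3.05, -0], [-3.03, 3.03]. Speed limits (rad/s): [2.39, 2.39, 3.01, 3.14, 3.14, 3.14].

## Interface

Orientations are given as [roll, pitch, yaw] about the fixed x, y, z axes, in that order (R = Rz(yaw) Ry(pitch) Rx(roll)).
In Python, from station import arm, eyes, job, outline_of gives the robot as it stands.
- The arm moves only by the tool apply_moves, never from a script. Its argument "moves" is a list of rows, each a list of 5 numbers: the opening, from -1 (shut) to 1 (fully open), then the shift along the tool's x, y, z in m, then the turn about the tool's z in rad. A call has 1 to 12 rows; each row shifts and turns the commanded pose from where the row before left it, along the tool's axes as they then stand; what a row does not reach is not made up. A row lasts 1/12 s, in which the tool goes at most 41.7 mm and 7.16 degrees, less where a joint would pass 70% of its speed; a pose out of reach is approached as far as the arm can. A call with a gripper value outside its range is refused whole. The fingers move at their own pace and stop on an object; "newtons" is the grip in N (left out, the last holds). Time passes only in rows, so rows that do not move let the fingers close. It gives the time, the measured TCP pose, the force and the opening at its end, in the units of the state.
- arm.get_state(): the state, without advancing time (a new reading comes with each control period).
- eyes.grab_frame(name): name is "scene" or "top" or "wrist"; returns a dict with "color" (480x640x3 uint8, red, green, blue), "z_map" (480x640 float32, m along the optical axis (not along the pixel's ray), 0 where there is no reading), "camera_matrix" (3x3 intrinsics, pixels), "extrinsics" (4x4, takes a point from camera to world coordinates). Camera axes: x right, y up, looking along -z (the intrinsics and any distortion apply to the point x, -y, -z); pixel columns grow to the right and rows downward; lengths in m; the calibration is good to about 2 mm. A picture is of the moment at which its call begins.
- job.job_done(): hands the job in, once; it reports no verdict.
Trained networks look in a picture, given as the dict that the camera call returned (one of the last four; its "shot" number tells which), for a name from the list of things; names that differ only in an ending like _2 or _b are one class to them, and where a whole thing is asked for, a point or a joint stands for the part that bears it (a point fixed in the world has none). Each returns a list of dicts, best first, with "score" (0 to 1); they miss things now and then, are a little off and sometimes report something else, mostly with a low value. They report only what shows in the picture. A call takes as long as a camera call. They do not tell look-alikes from the thing itself.
- outline_of(label, picture): "region" (480x640 bool, what is visible of it) and "extent" ([left, top, right, bottom] in pixels, round what is visible of it).
The state is a dict: "t": time; "q": joint angles; "qd": joint speeds; "joint_efforts": joint torques, N m; "eef_pos": TCP position; "ee_rot": TCP orientation; "force": force on the tool from outside, world axes, zero at the start; "moment": the same for the moment, N m; "width": finger opening in m.
Only numpy, scipy, OpenCV 4.12 (cv2) and the standard library are available. Lean on these libraries where they do the work, as an engineer would, in place of code of your own. Each camera call takes 0.05 s, during which the arm holds its last target.

## Working session

There is one attempt and no reset: what is moved stays moved. The work goes in short steps, Python scripts to look and compute and a tool call to move; the robot and the scene stay as the last step left them, time stands still between calls to the robot, and variables do not carry over. Pictures are saved under pics/ and viewed, and the job is handed in when it is done.

Besides the shell and the picture viewer there is one more tool, called after "Request:" by a JSON object that holds its "fn" and its "kwargs". apply_moves: Moves the arm, as the interface text tells. Its arguments: {"type":"object","properties":{"moves":{"type":"array","items":{"type":"array","items":{"type":"number"}}},"newtons":{"type":"number"}},"required":["moves"]}

```bash
ls; mkdir -p pics; python3 - <<'E'
from station import arm, eyes, job, outline_of
import cv2
s=arm.get_state()
for k in ('t','eef_pos','ee_rot','force','width'): print(k,s[k])
for n in ('scene','top'):
    f=eyes.grab_frame(n)
    cv2.imwrite(f'pics/{n}0.png',f['color'][:,:,::-1])
    print(n,f['camera_matrix'],f['extrinsics'])
E
```

```text
pics
t 0.0
eef_pos [ 0.19334405 -0.64618554  0.20074405]
ee_rot [ 3.13999740e+00 -1.23594936e-04 -2.85095116e+00]
force [ 0.42001285  1.37957929 -0.20904977]
width 0.08754425595243814
scene [[433.27204235   0.         322.99432033]
 [  0.         433.27204235 242.07049541]
 [  0.           0.           1.        ]] [[-0.74222731 -0.38250193  0.55026439  1.05726618]
 [ 0.66982491 -0.44894081  0.59142772  0.55067283]
 [ 0.02081389  0.80755459  0.58942545  0.64568773]
 [ 0.          0.          0.          1.        ]]
top [[545.89810012   0.         311.82857824]
 [  0.         545.89810012 235.01407106]
 [  0.           0.           1.        ]] [[ 2.13712714e-03  9.84638655e-01 -1.74591385e-01  3.46440886e-01]
 [-9.99817645e-01 -1.20923638e-03 -1.90582044e-02 -2.49840227e-02]
 [-1.89765670e-02  1.74600277e-01  9.84456517e-01  1.27914960e+00]
 [ 0.00000000e+00  0.00000000e+00  0.00000000e+00  1.00000000e+00]]
```

View pics/scene0.png

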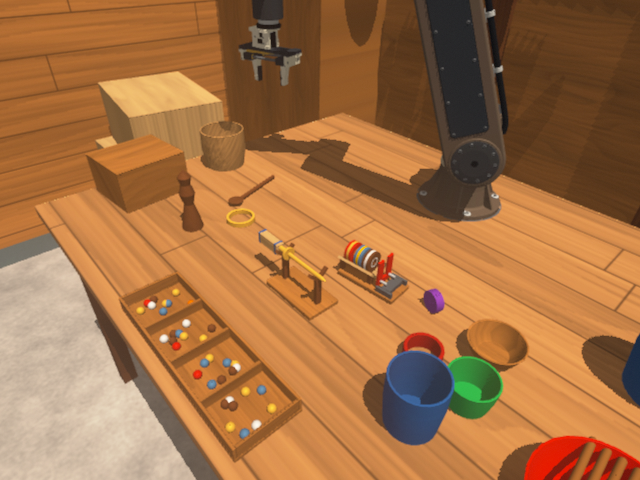

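View pics/top0.png

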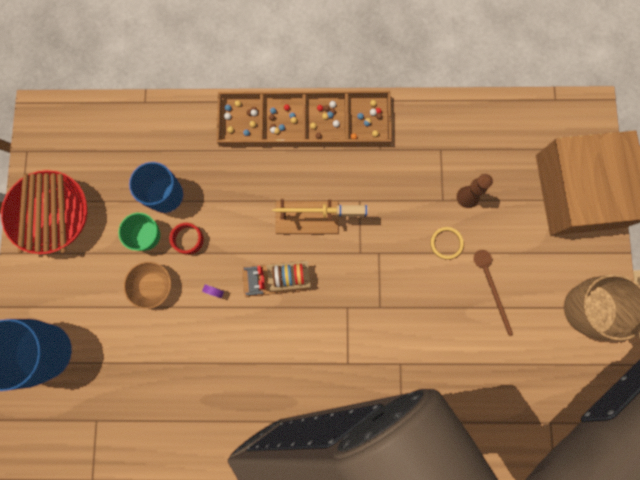

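```bash
cat > h.py <<'E'
import numpy as np, cv2
from station import arm, eyes, job, outline_of
def cloud(f):
    K=f['camera_matrix'];E=f['extrinsics'];z=f['z_map'].astype(float)
    v,u=np.mgrid[0:480,0:640]
    P=np.stack([(u-K[0,2])/K[0,0]*z,-(v-K[1,2])/K[1,1]*z,-z],-1)
    W=P@E[:3,:3].T+E[:3,3]; W[z<=0]=np.nan
    return W
def proj(f,p):
    K=f['camera_matrix'];E=f['extrinsics']
    c=(np.asarray(p)-E[:3,3])@E[:3,:3]; d=-c[...,2]
    return np.stack([c[...,0]/d*K[0,0]+K[0,2], -c[...,1]/d*K[1,1]+K[1,2]],-1)
def ray(f,u,v):
    K=f['camera_matrix'];E=f['extrinsics']
    d=np.array([(u-K[0,2])/K[0,0],-(v-K[1,2])/K[1,1],-1.]); return E[:3,3],E[:3,:3]@d
def onz(f,u,v,z):
    o,d=ray(f,u,v); return o+d*(z-o[2])/d[2]
def save(f,name,box=None,s=1):
    im=f['color'][:,:,::-1]
    if box: im=im[box[1]:box[3],box[0]:box[2]]
    cv2.imwrite('pics/'+name,cv2.resize(im,None,fx=s,fy=s,interpolation=cv2.INTER_CUBIC))
E
python3 - <<'E'
from h import *
for n in ('top','scene'):
    f=eyes.grab_frame(n); W=cloud(f)
    save(f,n+'1.png',(220,170,400,310) if n=='top' else (220,200,460,340),4 if n=='top' else 3)
    t=W[:,:,2]; 
    for l in ('rod','stand','cradle','bead_red','bead_blue','bead_horn'):
        for r in outline_of(l,f)[:2]:
            m=r['region']; p=W[m]; p=p[np.isfinite(p[:,0])]
            print(n,l,round(r['score'],2),r['extent'],np.round(np.median(p,0),4),np.round(p.min(0),3),np.round(p.max(0),3))
    if n=='top':print('table z',np.nanmedian(t[300:330,330:400]))
E
```

```text
top rod 0.92 [286.9, 206.0, 365.0, 216.9] [ 0.6126 -0.0734  0.0913] [ 0.603 -0.124  0.007] [0.64  0.058 0.106]
top rod 0.53 [242.8, 262.5, 312.2, 296.3] [0.4593 0.1062 0.0234] [ 0.426  0.005 -0.006] [0.507 0.164 0.086]
top stand 0.79 [272.7, 199.0, 337.4, 234.2] [0.6053 0.0181 0.0108] [ 0.573 -0.06  -0.008] [0.661 0.088 0.101]
top stand 0.28 [170.3, 225.5, 201.0, 256.2] [0.56   0.2974 0.0305] [ 0.525  0.258 -0.003] [0.597 0.333 0.039]
top cradle 0.8 [242.5, 260.6, 311.8, 297.2] [0.4602 0.101  0.0236] [ 0.426  0.005 -0.004] [0.509 0.163 0.086]
top cradle 0.72 [278.6, 266.2, 291.8, 287.9] [0.4687 0.055  0.0734] [0.447 0.044 0.021] [0.494 0.07  0.083]
top bead_red 0.7 [274.3, 200.2, 338.9, 235.0] [0.6071 0.0181 0.0108] [ 0.573 -0.06  -0.008] [0.661 0.091 0.101]
top bead_red 0.44 [295.4, 263.6, 305.0, 287.5] [0.47   0.0288 0.0736] [0.45  0.018 0.022] [0.497 0.04  0.083]
top bead_blue 0.5 [281.9, 265.2, 291.1, 289.8] [0.4676 0.0552 0.0742] [0.447 0.044 0.041] [0.494 0.065 0.083]
top bead_horn 0.75 [272.7, 268.4, 285.1, 287.9] [0.466  0.0766 0.0743] [0.445 0.067 0.042] [0.489 0.087 0.083]

[... 473 characters left out ...]
2 0.087 0.102]
scene cradle 0.61 [335.1, 256.3, 405.8, 306.0] [0.4889 0.114  0.0166] [ 0.394  0.002 -0.002] [0.516 0.163 0.084]
scene bead_red 0.52 [346.8, 241.4, 361.5, 261.0] [0.4926 0.0335 0.0671] [ 0.387 -0.056 -0.003] [0.505 0.05  0.08 ]
scene bead_blue 0.66 [354.0, 245.5, 372.0, 266.0] [0.4918 0.0577 0.0709] [0.462 0.044 0.043] [0.5   0.066 0.081]
scene bead_blue 0.36 [340.3, 255.4, 409.2, 306.7] [0.4899 0.1135 0.0157] [ 0.394 -0.03  -0.003] [0.516 0.163 0.084]
scene bead_horn 0.61 [362.2, 250.4, 380.8, 273.8] [0.4819 0.0835 0.0626] [0.451 0.068 0.022] [0.499 0.114 0.083]
scene bead_horn 0.59 [422.6, 289.5, 443.0, 313.3] [0.4475 0.2308 0.0318] [ 0.429  0.201 -0.   ] [0.459 0.251 0.049]
```

View pics/top1.png

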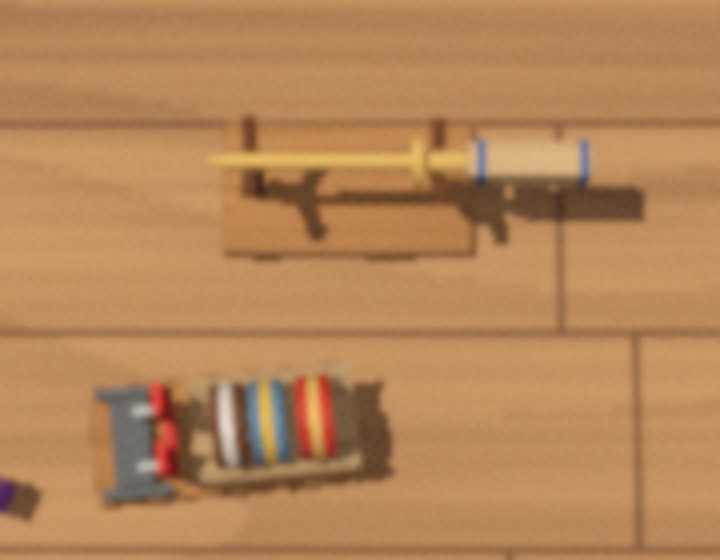

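View pics/scene1.png

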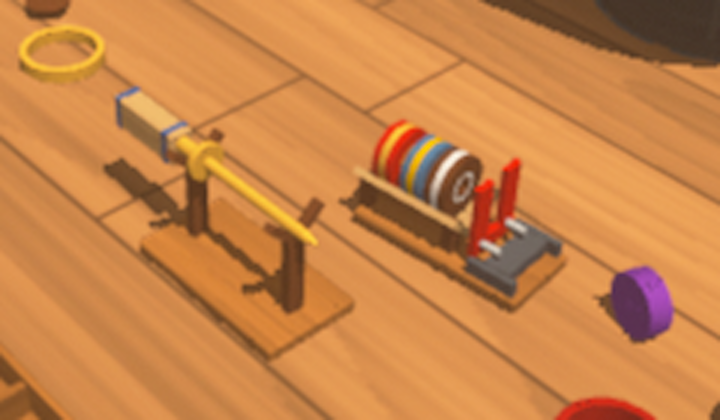

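```bash
python3 - <<'E'
from h import *
from scipy.spatial.transform import Rotation as R
f=eyes.grab_frame('wrist'); s=arm.get_state()
T=np.eye(4);T[:3,:3]=R.from_euler('xyz',s['ee_rot']).as_matrix();T[:3,3]=s['eef_pos']
print(np.round(np.linalg.inv(T)@f['extrinsics'],4),f['camera_matrix'])
print(T.round(3),s['q'])
save(f,'w0.png')
E
```

```text
[[ 3.000e-04  9.558e-01  2.940e-01  8.000e-02]
 [ 1.000e+00 -5.000e-04  7.000e-04 -6.000e-04]
 [ 8.000e-04  2.940e-01 -9.558e-01 -1.838e-01]
 [ 0.000e+00  0.000e+00  0.000e+00  1.000e+00]] [[357.59092925   0.         323.35618767]
 [  0.         357.59092925 242.75335483]
 [  0.           0.           1.        ]]
[[-0.958 -0.287  0.     0.194]
 [-0.287  0.958 -0.    -0.647]
 [-0.    -0.    -1.     0.202]
 [ 0.     0.     0.     1.   ]] [-9.91886800e-01  3.58558446e-01  1.19433277e-02 -2.26206633e-05
 -1.22409046e+00 -2.88125493e-01]
```

View pics/w0.png

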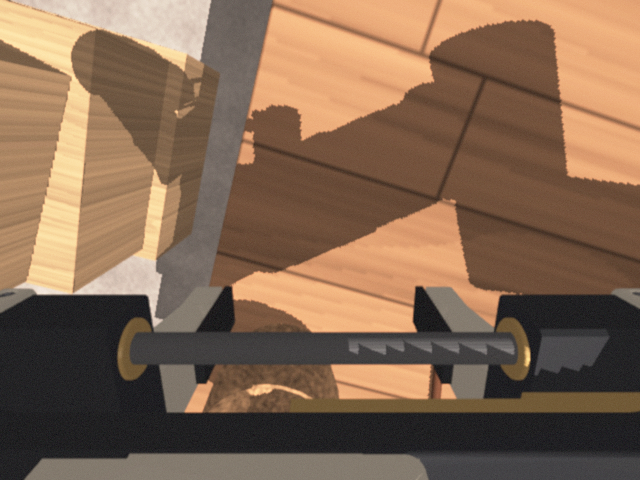

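Request:
{"fn": "apply_moves", "kwargs": {"moves": [[1, 0, 0, -0.004, -0.107], [1, 0, 0, -0.004, -0.107], [1, 0, 0, -0.004, -0.107], [1, 0, 0, -0.004, -0.107], [1, 0, 0, -0.004, -0.107], [1, 0, 0, -0.004, -0.107], [1, 0, 0, -0.004, -0.107], [1, 0, 0, -0.004, -0.107], [1, 0, 0, -0.004, -0.107], [1, 0, 0, -0.004, -0.107], [1, 0, 0, -0.004, -0.107], [1, 0, 0, -0.004, -0.107]]}}

```text
t: 1.85
eef_pos: [0.1935, -0.6466, 0.2499]
ee_rot: [-3.142, -0.0, -1.562]
force: [0.5, -0.9, -0.2]
width: 0.0876
```

Request:
{"fn": "apply_moves", "kwargs": {"moves": [[1, -0.035, -0.017, 0, 0], [1, -0.035, -0.017, 0, 0], [1, -0.035, -0.017, 0, 0], [1, -0.035, -0.017, 0, 0], [1, -0.035, -0.017, 0, 0], [1, -0.035, -0.017, 0, 0], [1, -0.035, -0.017, 0, 0], [1, -0.035, -0.017, 0, 0], [1, -0.035, -0.017, 0, 0], [1, -0.035, -0.017, 0, 0], [1, -0.035, -0.017, 0, 0], [1, -0.035, -0.017, 0, 0]]}}

```text
t: 2.85
eef_pos: [0.3962, -0.224, 0.2501]
ee_rot: [-3.14, -0.0, -1.567]
force: [1.3, -1.7, 1.1]
width: 0.0874
```

Request:
{"fn": "apply_moves", "kwargs": {"moves": [[1, -0.034, -0.019, 0.005, 0], [1, -0.034, -0.019, 0.005, 0], [1, -0.034, -0.019, 0.005, 0], [1, -0.034, -0.019, 0.005, 0], [1, -0.034, -0.019, 0.005, 0], [1, -0.034, -0.019, 0.005, 0], [1, -0.034, -0.019, 0.005, 0], [1, -0.034, -0.019, 0.005, 0], [1, 0, 0, 0.005, 0], [1, 0, 0, 0.005, 0], [1, 0, 0, 0, 0], [1, 0, 0, 0, 0]]}}

```text
t: 3.85
eef_pos: [0.5462, 0.0461, 0.1996]
ee_rot: [3.141, -0.0, -1.567]
force: [0.5, -0.7, 1.1]
width: 0.088
```

```bash
python3 - <<'E'
from h import *
s=arm.get_state();print(s['t'],s['eef_pos'],s['ee_rot'],s['q'])
f=eyes.grab_frame('wrist');save(f,'w1.png');np.savez('w1.npz',**f)
E
```

```text
3.85 [0.54620849 0.04606964 0.1995816 ] [ 3.14105510e+00 -3.25913084e-04 -1.56722667e+00] [ 4.41668200e-01  1.52305287e-01 -2.72160354e-01  7.36065278e-05
 -1.14695573e+00 -4.38128925e-01]
```

View pics/w1.png

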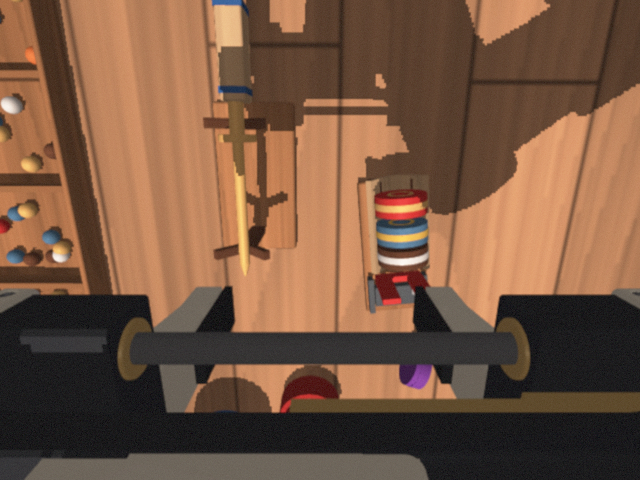

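Request:
{"fn": "apply_moves", "kwargs": {"moves": [[1, -0.02, 0.02, 0.01, 0], [1, -0.02, 0.02, 0.01, 0], [1, -0.02, 0.02, 0.01, 0], [1, -0.015, 0.018, 0.015, 0], [1, 0, 0, 0, 0], [1, 0, 0, 0, 0], [1, 0, 0, 0, 0]]}}

```text
t: 4.48
eef_pos: [0.4691, 0.1212, 0.1558]
ee_rot: [-3.14, 0.001, -1.567]
force: [-0.2, -1.5, 0.3]
width: 0.0875
```

```bash
python3 - <<'E'
from h import *
s=arm.get_state();print(s['t'],s['eef_pos'],s['ee_rot'])
f=eyes.grab_frame('wrist');save(f,'w2.png',(170,0,490,300),2.5);np.savez('w2.npz',**f)
E
```

```text
4.4833 [0.46912944 0.12115466 0.15577307] [-3.13977919e+00  7.54807798e-04 -1.56678682e+00]
```

View pics/w2.png

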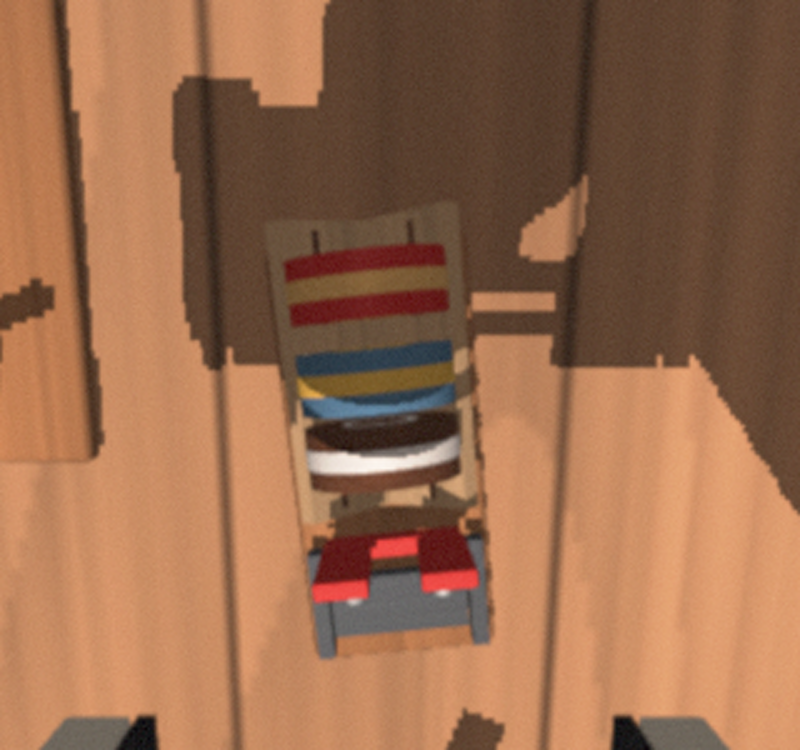

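```bash
cat > fit.py <<'E'
from h import *
from scipy.optimize import least_squares
def cyl(P,r,y0,x0,z0,a0,thr=0.002,pitch=False):
    def d(p):
        x,z,a=p[:3]; b=p[3] if pitch else 0
        t=np.array([-np.sin(a)*np.cos(b),np.cos(a)*np.cos(b),np.sin(b)]); q=P-np.array([x,y0,z])
        q=q-np.outer(q@t,t); return np.linalg.norm(q,axis=1)
    return least_squares(lambda p:d(p)-r,[x0,z0,a0]+([0] if pitch else []),loss='soft_l1',f_scale=thr)
E
python3 - <<'E'
from fit import *
f=dict(np.load('w2.npz'));W=cloud(f)
M=(W[...,2]>0.062)&(W[...,2]<0.09)&(abs(W[...,0]-.468)<.026)&(W[...,1]>.015)&(W[...,1]<.092)
P=W[M];print(len(P),P.min(0),P.max(0))
s=cyl(P,.024,.05,.468,.055,.08)
print(s.x,np.std(s.fun),np.sqrt(np.mean(s.fun**2)))
# per bead: histogram of y for crest
C=P[P[:,2]>P[:,2].max()-.006]
h,e=np.histogram(C[:,1],bins=np.arange(.01,.1,.003));print(list(zip(e.round(3),h)))
for lo,hi in ((.016,.041),(.043,.066),(.066,.09)):
    Q=P[(P[:,1]>lo)&(P[:,1]<hi)]; ss=least_squares(lambda p:np.hypot(Q[:,0]-p[0],Q[:,2]-p[1])-.024,[.468,.055],loss='soft_l1',f_scale=.002);print(Q[:,1].mean(),ss.x,Q[:,1].min(),Q[:,1].max())
m2=(abs(W[...,2])<.004); print('table',np.nanmedian(W[...,2][m2]))
E
```

```text
4799 [0.44654569 0.01634255 0.06203469] [0.49398739 0.08705592 0.08164381]
[0.47250304 0.05560633 0.10359839] 0.0015190281668170066 0.0015272030519165513
[(np.float64(0.01), np.int64(0)), (np.float64(0.013), np.int64(0)), (np.float64(0.016), np.int64(42)), (np.float64(0.019), np.int64(182)), (np.float64(0.022), np.int64(161)), (np.float64(0.025), np.int64(186)), (np.float64(0.028), np.int64(197)), (np.float64(0.031), np.int64(148)), (np.float64(0.034), np.int64(142)), (np.float64(0.037), np.int64(3)), (np.float64(0.04), np.int64(0)), (np.float64(0.043), np.int64(57)), (np.float64(0.046), np.int64(181)), (np.float64(0.049), np.int64(150)), (np.float64(0.052), np.int64(173)), (np.float64(0.055), np.int64(166)), (np.float64(0.058), np.int64(140)), (np.float64(0.061), np.int64(91)), (np.float64(0.064), np.int64(34)), (np.float64(0.067), np.int64(146)), (np.float64(0.07), np.int64(147)), (np.float64(0.073), np.int64(154)), (np.float64(0.076), np.int64(149)), (np.float64(0.079), np.int64(147)), (np.float64(0.082), np.int64(119)), (np.float64(0.085), np.int64(9)), (np.float64(0.088), np.int64(0)), (np.float64(0.091), np.int64(0)), (np.float64(0.094), np.int64(0)), (np.float64(0.097), np.int64(0))]
0.027240067201483056 [0.47487946 0.05564279] 0.0163425534386547 0.038134003724398326
0.05390987231394217 [0.4721505  0.05559361] 0.04343184897352219 0.06598277610035176
0.07533677715266138 [0.46971447 0.05551473] 0.06606423352854827 0.08705591769796572
table 0.000623111654334374
```

Request:
{"fn": "apply_moves", "kwargs": {"moves": [[1, 0.015, -0.036, -0.008, 0], [1, 0.015, -0.036, -0.008, 0], [1, 0.015, -0.036, -0.007, 0], [1, 0.016, -0.036, -0.007, 0], [1, 0, 0, 0, 0], [1, 0, 0, 0, 0], [1, 0, 0, 0, 0]]}}

```text
t: 5.12
eef_pos: [0.6129, 0.0598, 0.1843]
ee_rot: [3.141, -0.0, -1.569]
force: [-0.2, 0.0, 0.3]
width: 0.0875
```

```bash
python3 - <<'E'
from h import *
s=arm.get_state();print(s['t'],s['eef_pos'],s['ee_rot'])
f=eyes.grab_frame('wrist');save(f,'w3.png',(170,0,490,300),2.5);np.savez('w3.npz',**f)
W=cloud(f)
M=(W[...,2]>0.07)&(W[...,2]<0.12)&(abs(W[...,0]-.613)<.03)&(W[...,1]<.1)
P=W[M];
for y in np.arange(-.14,.1,.01):
    q=P[(P[:,1]>y)&(P[:,1]<y+.01)]
    if len(q): print(round(y+.005,3),len(q),q.min(0).round(4),q.max(0).round(4),q[q[:,2]>q[:,2].max()-.003].mean(0).round(4))
E
```

```text
5.1167 [0.61290819 0.05980726 0.18428633] [ 3.14090223e+00 -1.23493786e-04 -1.56915339e+00]
-0.105 271 [ 0.6053 -0.1054  0.091 ] [ 0.6248 -0.1     0.0967] [ 0.6149 -0.1025  0.0948]
-0.095 505 [ 0.6052 -0.1     0.0909] [ 0.6249 -0.09    0.0972] [ 0.6148 -0.0949  0.095 ]
-0.085 478 [ 0.6051 -0.0899  0.0921] [ 0.6243 -0.08    0.0974] [ 0.6146 -0.0851  0.0951]
-0.075 471 [ 0.605  -0.08    0.0916] [ 0.6245 -0.07    0.0966] [ 0.615  -0.0749  0.0948]
-0.065 464 [ 0.6048 -0.07    0.0897] [ 0.6254 -0.06    0.0967] [ 0.6149 -0.0648  0.0949]
-0.055 339 [ 0.6052 -0.06    0.0705] [ 0.6248 -0.0501  0.0967] [ 0.6147 -0.059   0.0945]
-0.045 674 [ 0.5917 -0.0499  0.0825] [ 0.6391 -0.04    0.0982] [ 0.6147 -0.0428  0.0964]
-0.035 551 [ 0.5917 -0.04    0.0721] [ 0.6393 -0.0301  0.102 ] [ 0.6151 -0.0318  0.1001]
-0.025 277 [ 0.6007 -0.0299  0.0831] [ 0.6295 -0.0207  0.1015] [ 0.6156 -0.0288  0.0999]
-0.015 167 [ 0.6109 -0.02    0.0855] [ 0.6193 -0.0105  0.0916] [ 0.6154 -0.0155  0.0898]
-0.005 163 [ 0.6109 -0.0099  0.0855] [ 6.194e-01 -1.000e-04  9.190e-02] [ 0.6154 -0.0051  0.0899]
0.005 143 [6.116e-01 4.000e-04 8.670e-02] [0.6194 0.0096 0.0917] [0.6153 0.0049 0.0899]
0.015 142 [0.6116 0.0101 0.0863] [0.6195 0.0199 0.0916] [0.6156 0.0147 0.0897]
0.025 142 [0.6116 0.0201 0.0861] [0.6195 0.0299 0.0918] [0.6155 0.0247 0.0899]
0.035 136 [0.6115 0.0301 0.0858] [0.6195 0.04   0.0914] [0.6158 0.035  0.0897]
0.045 132 [0.6115 0.0401 0.0863] [0.6196 0.05   0.0918] [0.6156 0.0449 0.0897]
0.055 179 [0.5958 0.05   0.0708] [0.6385 0.06   0.1005] [0.6123 0.0599 0.0987]
0.065 683 [0.5922 0.06   0.0703] [0.6397 0.07   0.0999] [0.6156 0.064  0.0979]
0.075 108 [0.6114 0.07   0.0852] [0.6197 0.0798 0.0913] [0.6158 0.0741 0.0895]
0.085 35 [0.6139 0.08   0.0853] [0.6181 0.087  0.0892] [0.6159 0.0827 0.0876]
```

View pics/w3.png

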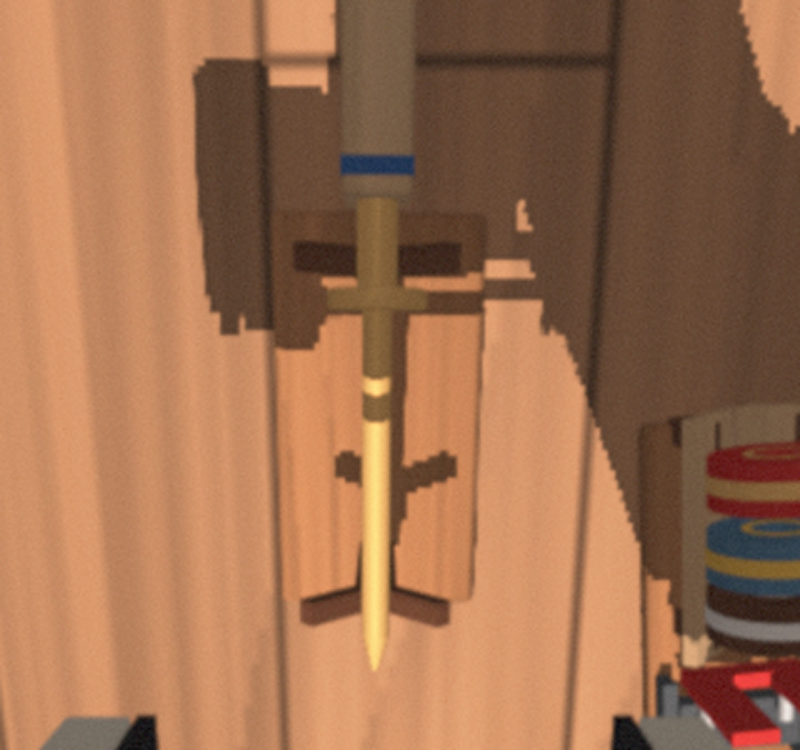

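Request:
{"fn": "apply_moves", "kwargs": {"moves": [[1, 0.03, 0, 0, 0.007], [1, 0.035, -0.002, 0, 0], [1, 0.035, 0, 0, 0], [1, 0.035, 0, 0, 0], [1, 0.0185, 0, 0.02, 0], [1, 0, 0, 0.03, 0], [1, 0, 0, 0.03, 0], [1, 0, 0, 0.02, 0], [1, 0, 0, 0.01, 0], [1, 0, 0, 0, 0], [1, 0, 0, 0, 0], [1, 0, 0, 0, 0]]}}

```text
t: 6.17
eef_pos: [0.6156, -0.0921, 0.0766]
ee_rot: [-3.139, -0.0, -1.573]
force: [1.1, -0.2, 0.3]
width: 0.0869
```

```bash
python3 - <<'E'
from h import *
s=arm.get_state();print(s['t'],s['eef_pos'],s['ee_rot'],s['force'],s['q'])
f=eyes.grab_frame('wrist');save(f,'w4.png');np.savez('w4.npz',**f)
W=cloud(f)
M=(W[...,2]>0.07)&(W[...,2]<0.12)&(abs(W[...,0]-.613)<.03)&(W[...,1]<.1)
P=W[M]
for y in np.arange(-.14,.1,.01):
    q=P[(P[:,1]>y)&(P[:,1]<y+.01)]
    if len(q)>20: print(round(y+.005,3),len(q),q.min(0).round(4),q.max(0).round(4))
f=eyes.grab_frame('top');save(f,'t4.png',(220,170,400,310),4);np.savez('t4.npz',**f)
E
```

```text
6.1667 [ 0.6155744  -0.09208707  0.0765645 ] [-3.13892212e+00 -7.48530304e-05 -1.57275575e+00] [ 1.14538525 -0.21286637  0.347551  ] [ 1.65105962e-01  3.75662883e-01 -2.70220268e-01  6.49809628e-04
 -9.22292376e-01 -1.67457084e-01]
-0.125 1072 [ 0.6044 -0.1282  0.0701] [ 0.6249 -0.12    0.0965]
-0.115 772 [ 0.6045 -0.12    0.0912] [ 0.6247 -0.11    0.0962]
-0.105 737 [ 0.6051 -0.11    0.0919] [ 0.6248 -0.1     0.0961]
-0.095 696 [ 0.6049 -0.1     0.0918] [ 0.6245 -0.09    0.0963]
-0.085 661 [ 0.6049 -0.09    0.0925] [ 0.6247 -0.08    0.0963]
-0.075 460 [ 0.6052 -0.08    0.0918] [ 0.6248 -0.0725  0.0961]
-0.045 1200 [ 0.5912 -0.0497  0.0826] [ 0.6392 -0.04    0.0976]
-0.035 1148 [ 0.5913 -0.04    0.0781] [ 0.6387 -0.03    0.0978]
```

View pics/w4.png

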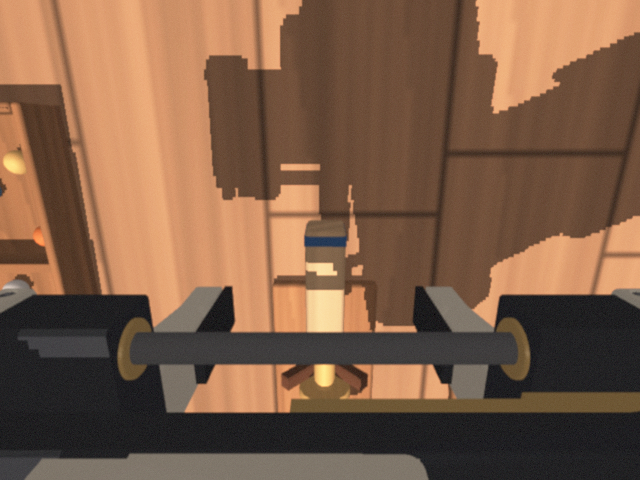

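Request:
{"fn": "apply_moves", "kwargs": {"moves": [[1, 0.0014, 0.0007, 0.0075, 0.003], [1, 0, 0, 0.007, 0], [1, 0, 0, 0, 0], [0.3, 0, 0, 0, 0], [-0.2, 0, 0, 0, 0], [-0.4, 0, 0, 0, 0], [-0.5, 0, 0, 0, 0], [-0.5, 0, 0, 0, 0]], "newtons": 5}}

```text
t: 6.93
eef_pos: [0.6139, -0.0939, 0.0603]
ee_rot: [-3.141, -0.0, -1.577]
force: [-0.1, 0.4, -0.2]
width: 0.0599
```

Request:
{"fn": "apply_moves", "kwargs": {"moves": [[-0.45, 0, 0, 0, 0], [-0.45, 0, 0, 0, 0], [-0.5, 0, 0, 0, 0], [-0.55, 0, 0, 0, 0], [-0.6, 0, 0, 0, 0], [-0.7, 0, 0, 0, 0], [-1, 0, 0, 0, 0], [-1, 0, 0, 0, 0]]}}

```text
t: 7.6
eef_pos: [0.6141, -0.0938, 0.0604]
ee_rot: [-3.141, 0.0, -1.577]
force: [0.2, 0.9, 0.1]
width: 0.0198
```

```bash
python3 - <<'E'
from h import *
s=arm.get_state();print(s['t'],s['eef_pos'],s['ee_rot'],s['force'],s['moment'],s['width'])
E
```

```text
7.6 [ 0.61411901 -0.09381647  0.06037015] [-3.14086692e+00  4.84607574e-05 -1.57675957e+00] [0.19577636 0.89204748 0.09674703] [ 0.09187766 -0.25408756 -0.08919236] 0.019830308378288048
```

Request:
{"fn": "apply_moves", "kwargs": {"moves": [[-1, 0, 0, 0, 0], [-1, 0, 0, 0, 0], [-1, 0, 0, 0, 0], [-1, 0, 0, 0, 0]], "newtons": 60}}

```text
t: 7.93
eef_pos: [0.6141, -0.0938, 0.0603]
ee_rot: [-3.141, 0.0, -1.577]
force: [2.0, -0.5, 1.2]
width: 0.0193
```

```bash
python3 - <<'E'
from h import *
s=arm.get_state();print(s['t'],s['eef_pos'],s['ee_rot'],s['force'],s['moment'],s['width'])
f=eyes.grab_frame('top');np.savez('t5.npz',**f)
g=dict(np.load('t4.npz'))
# rod shaft rows: brass intensity centroid vs column
for n,F in (('pre',g),('post',f)):
    c=F['color'].astype(float)
    out=[]
    for u in range(282,318):
        col=c[200:222,u]; w=np.clip((col[:,0]-col[:,2])-95,0,None)   # yellow-ness
        out.append((w*np.arange(200,222)).sum()/max(w.sum(),1e-6))
    print(n,np.round(np.nanmean(out[:12]),2),np.round(np.nanmean(out[12:24]),2),np.round(np.nanmean(out[24:]),2))
save(f,'t5.png',(220,170,400,310),4)
E
```

```text
7.9333 [ 0.61406619 -0.09381377  0.06033547] [-3.14094454e+00  2.44462352e-05 -1.57670923e+00] [ 2.00026505 -0.5297604   1.20407627] [ 0.06613093 -0.54924127 -0.10240463] 0.019309428299340264
pre 208.77 208.16 209.07
post 209.16 207.88 209.09
```

View pics/t5.png

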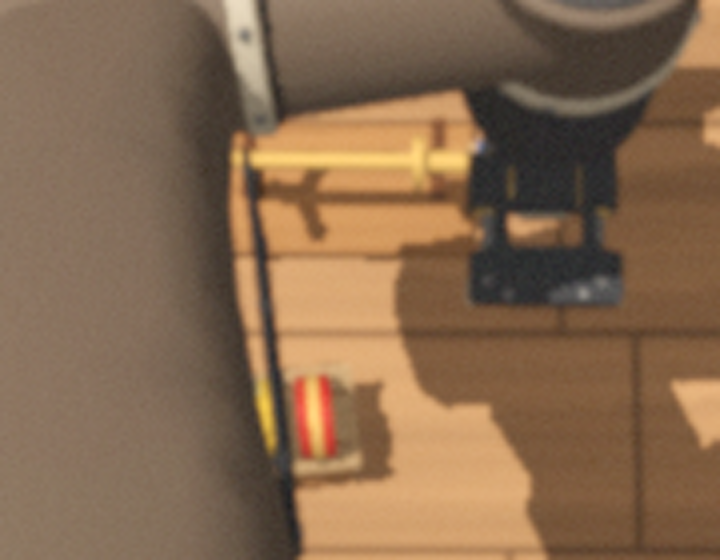

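Request:
{"fn": "apply_moves", "kwargs": {"moves": [[-1, 0, 0, -0.002, 0], [-1, 0, 0, -0.004, 0], [-1, 0, 0, -0.006, 0], [-1, 0, 0, -0.01, 0], [-1, 0, 0, -0.014, 0], [-1, 0, 0, -0.014, 0], [-1, 0, 0, -0.01, 0], [-1, 0, 0, 0, -0.05], [-1, 0, 0, 0, -0.061], [-1, 0, 0, 0, 0], [-1, 0, 0, 0, 0]]}}

```text
t: 8.9
eef_pos: [0.6136, -0.0939, 0.1206]
ee_rot: [-3.141, 0.0, -1.468]
force: [0.5, 0.2, -1.6]
width: 0.019
```

Request:
{"fn": "apply_moves", "kwargs": {"moves": [[-1, 0.008, 0.0143, 0, 0], [-1, 0.012, 0.02, 0, 0], [-1, 0.014, 0.025, 0, 0], [-1, 0.014, 0.025, 0, 0], [-1, 0.0127, 0.02, 0, 0], [-1, 0.008, 0.014, 0, 0], [-1, 0.004, 0.008, 0, 0], [-1, 0, 0, 0, 0], [-1, 0, 0, 0, 0], [-1, 0, 0, 0, 0]]}}

```text
t: 9.73
eef_pos: [0.4968, -0.1791, 0.1203]
ee_rot: [-3.141, -0.0, -1.466]
force: [0.8, -0.2, -0.6]
width: 0.0187
```

```bash
python3 - <<'E'
from h import *
s=arm.get_state();print(s['t'],s['eef_pos'],s['ee_rot'],s['force'],s['moment'],s['width'])
f=eyes.grab_frame('top');save(f,'t6.png',(220,200,440,320),3.6);np.savez('t6.npz',**f)
f=eyes.grab_frame('scene');save(f,'s6.png',(220,170,420,300),4);np.savez('s6.npz',**f)
E
```

```text
9.7333 [ 0.49679357 -0.17911699  0.12032055] [-3.14089703e+00 -1.92064412e-04 -1.46585291e+00] [ 0.84858345 -0.20714831 -0.62821624] [-0.11323306  0.07210979  0.03453449] 0.01868916603957902
```

View pics/t6.png

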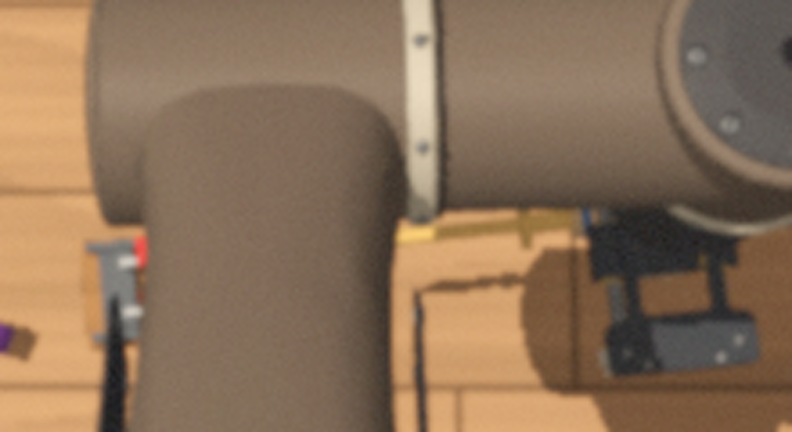

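View pics/s6.png

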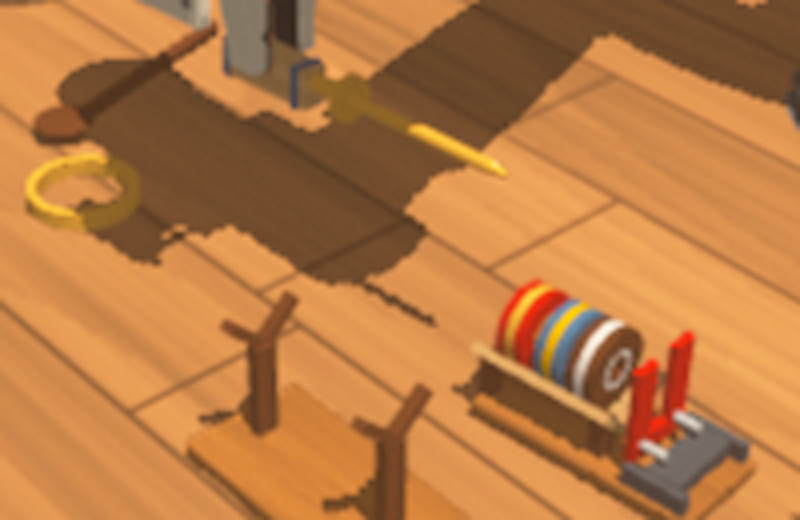

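```bash
cat > rod.py <<'E'
from fit import *
def rodfit(f,tcp,a,dz=.0247):
    W=cloud(f); t=np.array([-np.sin(a),np.cos(a),0]); o=np.array(tcp)+[0,0,dz]+.0653*t
    d=W-o; s=d@t; r=np.linalg.norm(d-s[...,None]*t,axis=-1)
    M=(s>.006)&(s<.10)&(r<.012)
    P=W[M]; ss=cyl(P,.0045,o[1],o[0],o[2],a,.001,True); x=ss.x
    print('n',len(P),'x,z at origin',x[:2],'pred',o[0],o[2],'a',x[2],'pitch',x[3],'rms',np.std(ss.fun))
    return x
E
python3 - <<'E'
from rod import *
f=dict(np.load('s6.npz')); rodfit(f,[.4968,-.1791,.1203],.105)
W=cloud(f)
# beads in scene
M=(W[...,2]>0.05)&(W[...,2]<0.09)&(abs(W[...,0]-.472)<.035)&(W[...,1]>.01)&(W[...,1]<.09)
P=W[M]; s=cyl(P,.024,.05,.472,.055,.1,.001);print(len(P),s.x,np.std(s.fun))
for n in('w2.npz','w3.npz'):
    pass
g=dict(np.load('w3.npz'));
W=cloud(g); M=(W[...,2]>.08)&(abs(W[...,0]-.6155)<.009)&(((W[...,1]>-.02)&(W[...,1]<.05)));s=cyl(W[M],.0045,0,.6155,.085,0,.001);print('rod in stand, wrist',s.x)
E
```

```text
n 137 x,z at origin [0.4934472  0.14417206] pred 0.489956091875474 0.14500000000000002 a 0.10370432030751837 pitch -0.005221842910623335 rms 0.001140102165024649
624 [0.47544881 0.05405867 0.09424034] 0.004436737449218662
rod in stand, wrist [0.87645092 0.30883316 1.44904841]
```

Request:
{"fn": "apply_moves", "kwargs": {"moves": [[-1, 0, 0.0005, 0.01, 0], [-1, 0, 0, 0.02, 0], [-1, 0, 0, 0.02, 0], [-1, 0, 0, 0.02, 0], [-1, 0, 0, 0.012, 0], [-1, 0, 0, 0.0077, 0], [-1, 0, 0, 0, 0], [-1, 0, 0, 0, 0], [-1, 0, 0, 0, 0]]}}

```text
t: 10.58
eef_pos: [0.496, -0.1794, 0.031]
ee_rot: [-3.141, -0.0, -1.465]
force: [0.4, -0.0, -0.6]
width: 0.0191
```

```bash
python3 - <<'E'
from rod import *
s=arm.get_state();print(s['t'],s['eef_pos'],s['ee_rot'],s['force'],s['moment'],s['width'])
f=eyes.grab_frame('scene');save(f,'s7.png',(240,190,440,320),4);np.savez('s7.npz',**f)
rodfit(f,s['eef_pos'],.105)
E
```

```text
10.5833 [ 0.49598215 -0.17940629  0.0310204 ] [-3.14063383e+00 -2.65365290e-04 -1.46539676e+00] [ 0.37452477 -0.03843178 -0.60974449] [-0.05501696  0.10989084  0.00134151] 0.01905059343569518
n 125 x,z at origin [0.49281362 0.05458213] pred 0.48913823716878835 0.055720399697253294 a 0.1024528267316611 pitch 0.0013032315997548855 rms 0.0010677972516061345
```

View pics/s7.png

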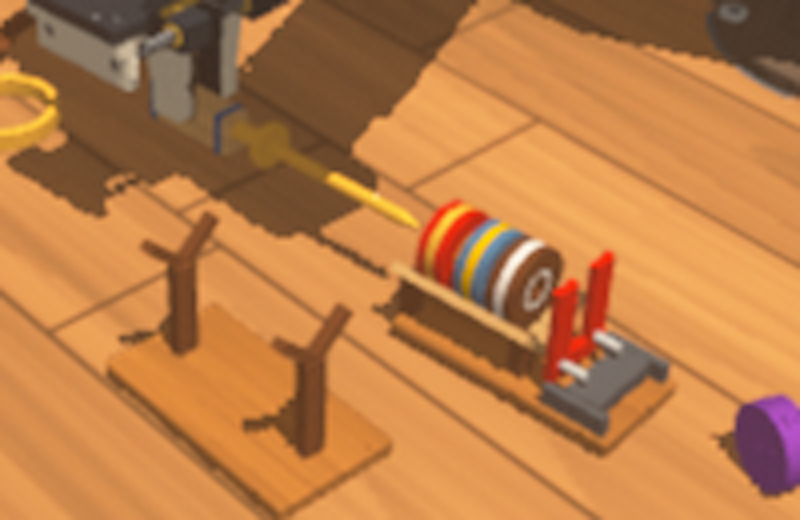

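Request:
{"fn": "apply_moves", "kwargs": {"moves": [[-1, -0.004, 0, 0.0003, 0], [-1, -0.004, 0, 0, 0], [-1, -0.004, 0, 0, 0], [-1, -0.004, 0, 0, 0], [-1, -0.004, 0, 0, 0], [-1, -0.004, 0, 0, 0], [-1, 0, 0, 0, 0]]}}

```text
t: 11.22
eef_pos: [0.4926, -0.1548, 0.0302]
ee_rot: [-3.142, 0.0, -1.465]
force: [0.7, -0.3, -1.0]
width: 0.0189
```

```bash
cat > look.py <<'E'
import sys
from rod import *
s=arm.get_state();print(s['t'],s['eef_pos'],s['ee_rot'],np.round(s['force'],2),np.round(s['moment'],3))
f=eyes.grab_frame('scene');save(f,sys.argv[1]+'.png',(280,200,440,320),5);np.savez(sys.argv[1]+'.npz',**f)
E
python3 look.py s8
```

```text
11.2167 [ 0.49264473 -0.15484773  0.03022819] [-3.14155076e+00  7.92541119e-05 -1.46518462e+00] [ 0.66 -0.28 -1.  ] [-0.012  0.133 -0.011]
```

View pics/s8.png

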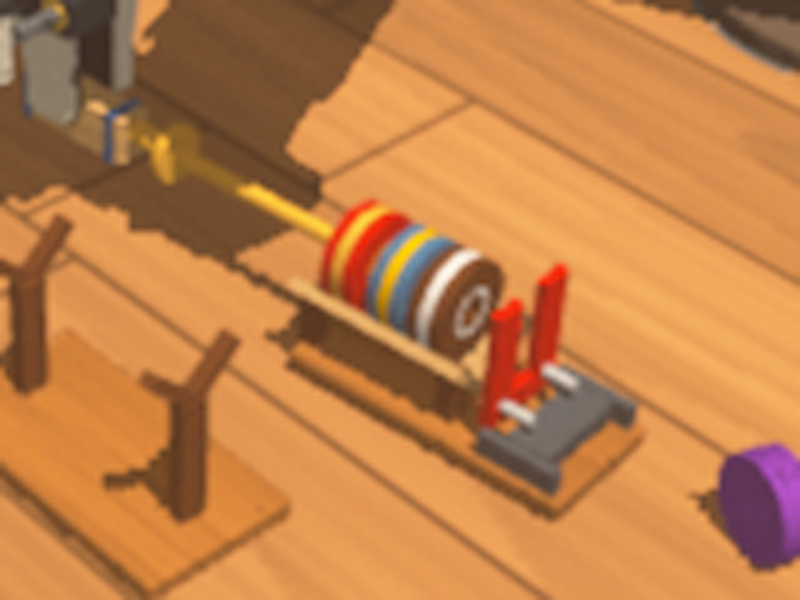

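Request:
{"fn": "apply_moves", "kwargs": {"moves": [[-1, -0.003, 0, 0, 0], [-1, -0.003, 0, 0, 0], [-1, -0.003, 0, 0, 0], [-1, -0.003, 0, 0, 0], [-1, -0.003, 0, 0, 0], [-1, -0.003, 0, 0, 0], [-1, -0.003, 0, 0, 0], [-1, 0, 0, 0, 0]]}}

```text
t: 11.93
eef_pos: [0.4905, -0.1342, 0.0302]
ee_rot: [-3.142, 0.0, -1.465]
force: [0.7, 0.6, -1.7]
width: 0.019
```

```bash
python3 look.py s9; python3 - <<'E'
from h import *
def seg(n):
    W=cloud(dict(np.load(n)));c=dict(np.load(n))['color'].astype(int)
    M=(W[...,2]>.05)&(abs(W[...,0]-.475)<.04)&(W[...,1]>0)&(W[...,1]<.1)
    red=M&(c[...,0]>130)&(c[...,1]<60); bl=M&(c[...,2]>c[...,0]+20); wh=M&(c.min(-1)>150)
    for nm,m in(('red',red),('blue',bl),('white',wh)):
        p=W[m]; print(n,nm,len(p),np.percentile(p[:,1],[5,50,95]).round(4),p[:,0].mean().round(4),p[:,2].mean().round(4))
for n in('s7.npz','s8.npz','s9.npz'):seg(n)
E
```

```text
11.9333 [ 0.49047365 -0.1342215   0.03019514] [-3.14154656e+00  6.90579141e-05 -1.46542324e+00] [ 0.68  0.57 -1.67] [-0.099  0.111 -0.047]
s7.npz red 86 [0.0229 0.0366 0.0388] 0.4881 0.0688
s7.npz blue 56 [0.0481 0.0621 0.0651] 0.4855 0.0721
s7.npz white 44 [0.0609 0.0772 0.081 ] 0.4815 0.0749
s8.npz red 89 [0.0234 0.0366 0.0386] 0.4884 0.0682
s8.npz blue 58 [0.048  0.0618 0.0653] 0.486 0.0717
s8.npz white 44 [0.0597 0.0765 0.0812] 0.4814 0.0747
s9.npz red 90 [0.0219 0.0362 0.0391] 0.4879 0.0689
s9.npz blue 58 [0.0483 0.0619 0.0655] 0.4857 0.0714
s9.npz white 94 [0.0013 0.0071 0.0801] 0.4915 0.2883
```

View pics/s9.png

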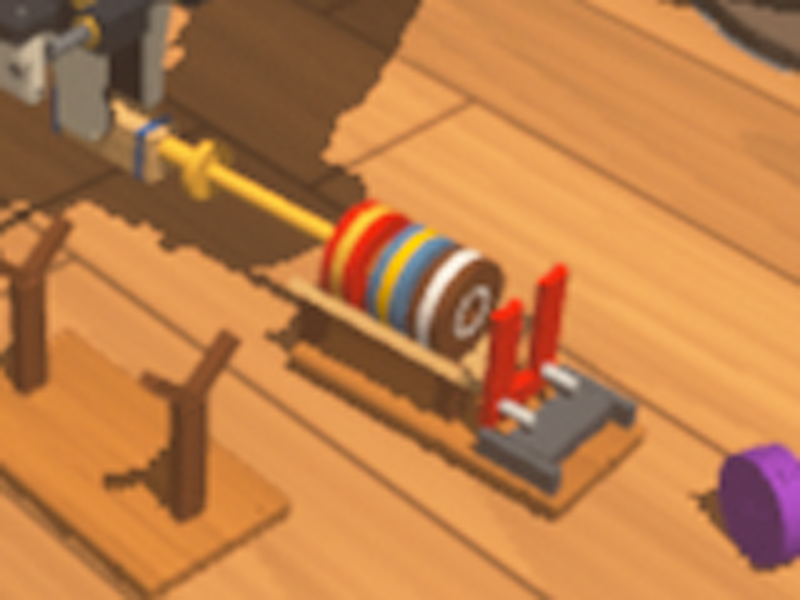

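Request:
{"fn": "apply_moves", "kwargs": {"moves": [[-1, -0.003, 0, 0, 0], [-1, -0.003, 0, 0, 0], [-1, -0.003, 0, 0, 0], [-1, -0.003, 0, 0, 0], [-1, -0.003, 0, 0, 0], [-1, -0.003, 0, 0, 0], [-1, -0.003, 0, 0, 0], [-1, 0, 0, 0, 0]]}}

```text
t: 12.65
eef_pos: [0.4883, -0.1133, 0.0302]
ee_rot: [-3.142, 0.0, -1.465]
force: [0.1, 0.1, -0.7]
width: 0.019
```

```bash
python3 look.py s10; cat > seg.py <<'E'
import sys
from h import *
for n in sys.argv[1:]:
    d=dict(np.load(n+'.npz'));W=cloud(d);c=d['color'].astype(int)
    M=(W[...,2]>.05)&(W[...,2]<.1)&(abs(W[...,0]-.475)<.04)&(W[...,1]>0)&(W[...,1]<.12)
    red=M&(c[...,0]>130)&(c[...,1]<60)&(W[...,1]<.06); bl=M&(c[...,2]>c[...,0]+20); wh=M&(c.min(-1)>150)
    for nm,m in(('red',red),('blue',bl),('white',wh)):
        p=W[m]; 
        if len(p): print(n,nm,len(p),np.percentile(p[:,1],[5,50,95]).round(4),p[:,0].mean().round(4),p[:,2].mean().round(4))
E
python3 seg.py s9 s10
```

```text
12.65 [ 0.48827367 -0.11333185  0.03019404] [-3.14155838e+00  4.98947387e-05 -1.46539969e+00] [ 0.12  0.14 -0.67] [-0.023  0.115  0.049]
s9 red 90 [0.0219 0.0362 0.0391] 0.4879 0.0689
s9 blue 58 [0.0483 0.0619 0.0655] 0.4857 0.0714
s9 white 44 [0.0715 0.0766 0.0812] 0.4817 0.0749
s10 red 94 [0.0215 0.0362 0.0393] 0.4884 0.0684
s10 blue 59 [0.0477 0.0625 0.0655] 0.4859 0.0718
s10 white 44 [0.0619 0.077  0.0807] 0.4814 0.0751
```

Request:
{"fn": "apply_moves", "kwargs": {"moves": [[-1, -0.003, 0, 0, 0], [-1, -0.003, 0, 0, 0], [-1, -0.003, 0, 0, 0], [-1, -0.003, 0, 0, 0], [-1, -0.003, 0, 0, 0], [-1, -0.003, 0, 0, 0], [-1, -0.003, 0, 0, 0], [-1, 0, 0, 0, 0]]}}

```text
t: 13.37
eef_pos: [0.4861, -0.0924, 0.0302]
ee_rot: [-3.142, 0.0, -1.465]
force: [0.1, 0.8, -1.4]
width: 0.0194
```

```bash
python3 look.py s11; python3 seg.py  s11
```

```text
13.3667 [ 0.48608928 -0.09243211  0.03017957] [-3.14154434e+00  8.53096099e-05 -1.46546558e+00] [ 0.14  0.81 -1.38] [ 0.037  0.086 -0.084]
s11 red 96 [0.0208 0.0362 0.0391] 0.4881 0.0683
s11 blue 63 [0.0479 0.0622 0.0648] 0.4852 0.0715
s11 white 45 [0.0615 0.0767 0.0808] 0.4817 0.0749
```

View pics/s11.png

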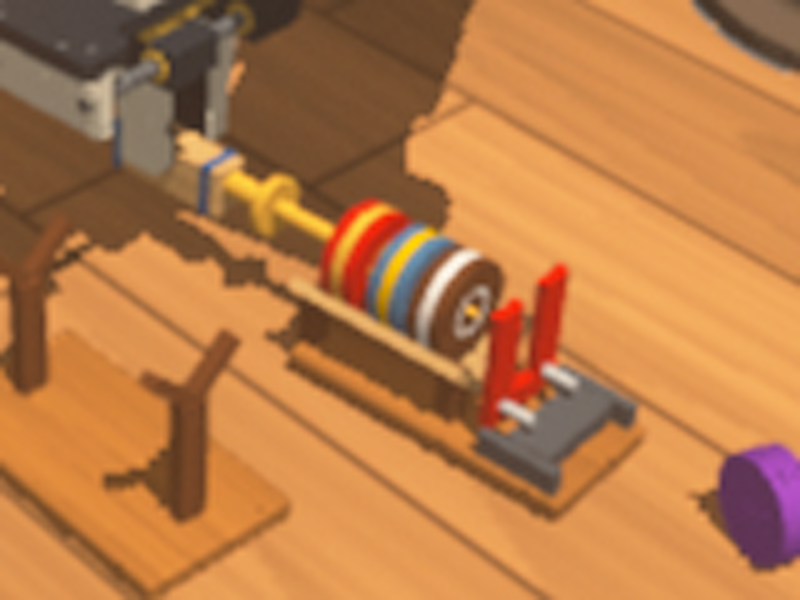

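Request:
{"fn": "apply_moves", "kwargs": {"moves": [[-1, -0.004, 0, 0, 0], [-1, -0.005, 0, 0, 0], [-1, -0.005, 0, 0, 0], [-1, -0.005, 0, 0, 0], [-1, -0.005, 0, 0, 0], [-1, -0.005, 0, 0, 0], [-1, -0.005, 0, 0, 0], [-1, -0.004, 0, 0, 0], [-1, -0.002, 0, 0, 0], [-1, -0.001, 0, 0, 0], [-1, 0, 0, 0, 0]]}}

```text
t: 14.33
eef_pos: [0.4819, -0.0519, 0.0302]
ee_rot: [-3.141, 0.0, -1.465]
force: [0.8, 0.7, -0.6]
width: 0.0191
```

```bash
python3 look.py s12; python3 seg.py  s12
```

```text
14.3333 [ 0.48187332 -0.05191957  0.03019257] [-3.14149874e+00  4.24198428e-05 -1.46543771e+00] [ 0.84  0.71 -0.62] [ 0.09  -0.01  -0.014]
s12 red 91 [0.0228 0.0361 0.0393] 0.4879 0.068
s12 blue 63 [0.0482 0.0622 0.0657] 0.4853 0.0713
s12 white 42 [0.071  0.0769 0.0806] 0.4814 0.0751
```

View pics/s12.png

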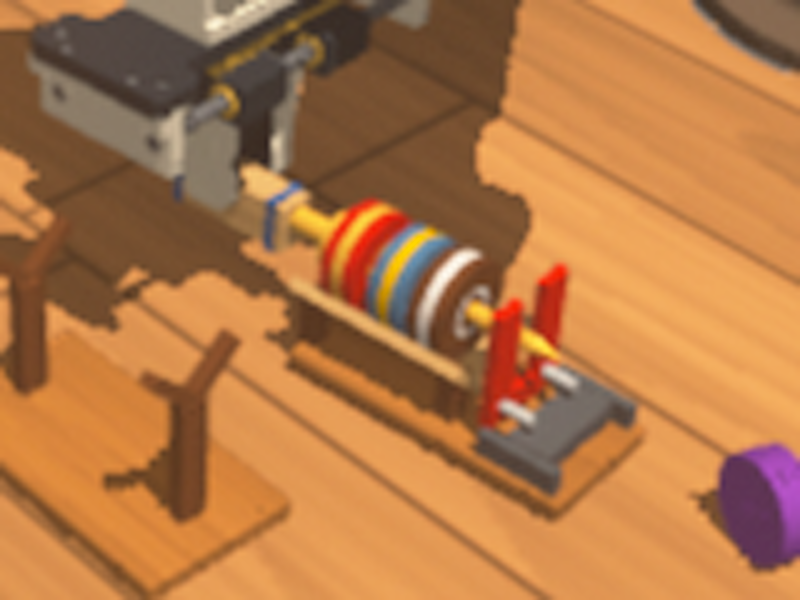

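Request:
{"fn": "apply_moves", "kwargs": {"moves": [[-1, -0.002, 0, 0, 0], [-1, -0.002, 0, 0, 0], [-1, -0.002, 0, 0, 0], [-1, -0.002, 0, 0, 0], [-1, -0.002, 0, 0, 0], [-1, -0.002, 0, 0, 0], [-1, -0.002, 0, 0, 0]]}}

```text
t: 14.97
eef_pos: [0.4804, -0.038, 0.0302]
ee_rot: [-3.142, -0.0, -1.466]
force: [0.7, -1.1, -1.4]
width: 0.0192
```

Request:
{"fn": "apply_moves", "kwargs": {"moves": [[-1, -0.0015, 0, 0, 0], [-1, -0.0015, 0, 0, 0], [-1, -0.001, 0, 0, 0]]}}

```text
t: 15.22
eef_pos: [0.48, -0.0341, 0.0302]
ee_rot: [-3.142, -0.0, -1.466]
force: [0.9, -1.9, -0.0]
width: 0.0193
```

```bash
python3 look.py s13; python3 seg.py  s13
```

```text
15.2167 [ 0.47998019 -0.03409628  0.03019104] [-3.14152046e+00 -6.35505078e-05 -1.46559661e+00] [ 0.92 -1.87 -0.02] [-0.699 -0.249 -0.033]
s13 red 36 [0.0325 0.0462 0.0514] 0.4913 0.0685
s13 blue 35 [0.0527 0.0649 0.0691] 0.487 0.0726
s13 white 40 [0.0742 0.078  0.0814] 0.4815 0.0745
```

View pics/s13.png

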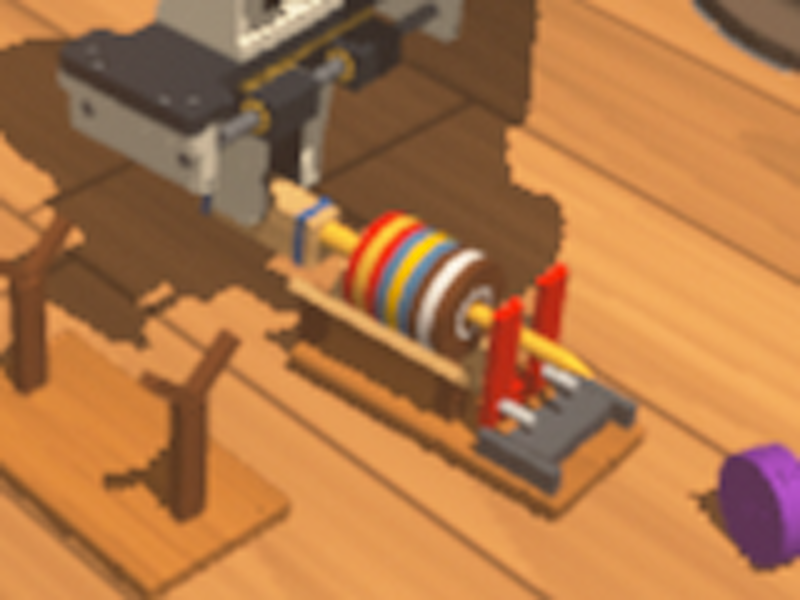

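Request:
{"fn": "apply_moves", "kwargs": {"moves": [[-1, -0.001, 0, 0, 0], [-1, -0.001, 0, 0, 0], [-1, -0.001, 0, 0, 0]]}}

```text
t: 15.52
eef_pos: [0.4797, -0.0313, 0.0302]
ee_rot: [-3.142, -0.0, -1.466]
force: [1.6, -1.6, -1.2]
width: 0.0194
```

Request:
{"fn": "apply_moves", "kwargs": {"moves": [[-1, -0.001, 0, 0, 0], [-1, -0.001, 0, 0, 0], [-1, -0.001, 0, 0, 0]]}}

```text
t: 15.77
eef_pos: [0.4793, -0.0282, 0.0302]
ee_rot: [-3.142, 0.0, -1.466]
force: [1.2, -1.3, 0.0]
width: 0.0192
```

Request:
{"fn": "apply_moves", "kwargs": {"moves": [[-1, -0.001, 0, 0, 0], [-1, -0.001, 0, 0, 0]]}}

```text
t: 15.93
eef_pos: [0.4791, -0.0262, 0.0302]
ee_rot: [-3.141, 0.0, -1.466]
force: [1.0, -1.7, -1.3]
width: 0.0193
```

Request:
{"fn": "apply_moves", "kwargs": {"moves": [[-1, -0.001, 0, 0, 0], [-1, -0.001, 0, 0, 0]]}}

```text
t: 16.1
eef_pos: [0.4789, -0.0242, 0.0302]
ee_rot: [-3.142, 0.0, -1.466]
force: [0.9, -1.5, -0.3]
width: 0.0191
```

```bash
python3 look.py s14; python3 seg.py  s14
```

```text
16.1 [ 0.47890915 -0.0241931   0.03018698] [-3.14152756e+00  1.61253204e-05 -1.46576334e+00] [ 0.89 -1.46 -0.33] [-0.686 -0.302 -0.024]
s14 red 33 [0.0439 0.0496 0.0593] 0.4897 0.0686
s14 blue 47 [0.0034 0.0667 0.0788] 0.4833 0.0713
s14 white 44 [0.0816 0.0877 0.0917] 0.4798 0.0746
```

View pics/s14.png

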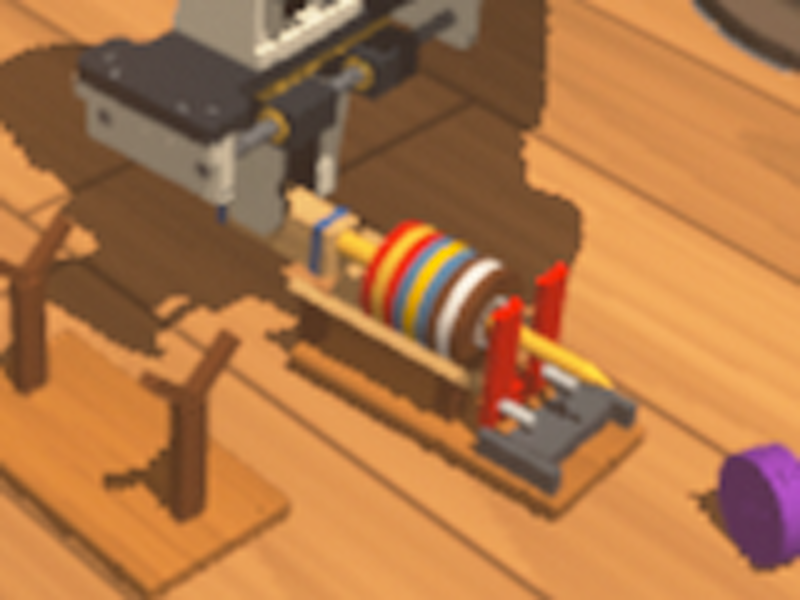

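Request:
{"fn": "apply_moves", "kwargs": {"moves": [[-1, -0.001, 0, 0, 0], [-1, 0, 0, 0, 0]]}}

```text
t: 16.32
eef_pos: [0.4788, -0.0231, 0.0302]
ee_rot: [-3.142, 0.0, -1.466]
force: [0.8, -0.9, -0.9]
width: 0.0188
```

Request:
{"fn": "apply_moves", "kwargs": {"moves": [[-1, -0.001, 0, 0, 0], [-1, 0, 0, 0, 0]]}}

```text
t: 16.48
eef_pos: [0.4787, -0.0222, 0.0301]
ee_rot: [-3.142, 0.0, -1.466]
force: [1.7, 0.2, -1.4]
width: 0.0192
```

Request:
{"fn": "apply_moves", "kwargs": {"moves": [[-1, -0.001, 0, 0, 0], [-1, 0, 0, 0, 0]]}}

```text
t: 16.65
eef_pos: [0.4786, -0.0212, 0.0302]
ee_rot: [-3.142, 0.0, -1.466]
force: [1.4, -1.9, 0.4]
width: 0.0194
```

Request:
{"fn": "apply_moves", "kwargs": {"moves": [[-1, -0.001, 0, 0, 0], [-1, 0, 0, 0, 0]]}}

```text
t: 16.82
eef_pos: [0.4785, -0.0202, 0.0302]
ee_rot: [-3.142, 0.0, -1.466]
force: [1.5, -1.8, -1.8]
width: 0.0193
```

Request:
{"fn": "apply_moves", "kwargs": {"moves": [[-1, -0.001, 0, 0, 0], [-1, 0, 0, 0, 0]]}}

```text
t: 16.98
eef_pos: [0.4784, -0.0192, 0.0302]
ee_rot: [-3.142, 0.0, -1.466]
force: [0.7, -1.3, -0.9]
width: 0.0195
```

```bash
python3 look.py s15; python3 seg.py  s15
```

```text
16.9833 [ 0.47837552 -0.01922863  0.0301627 ] [-3.14157852e+00  2.26157016e-05 -1.46576828e+00] [ 0.71 -1.34 -0.92] [-0.367 -0.208 -0.073]
s15 red 21 [0.0483 0.0525 0.0553] 0.4915 0.067
s15 blue 46 [0.0084 0.0706 0.084 ] 0.483 0.0718
s15 white 43 [0.0871 0.0928 0.0971] 0.4803 0.0745
```

View pics/s15.png

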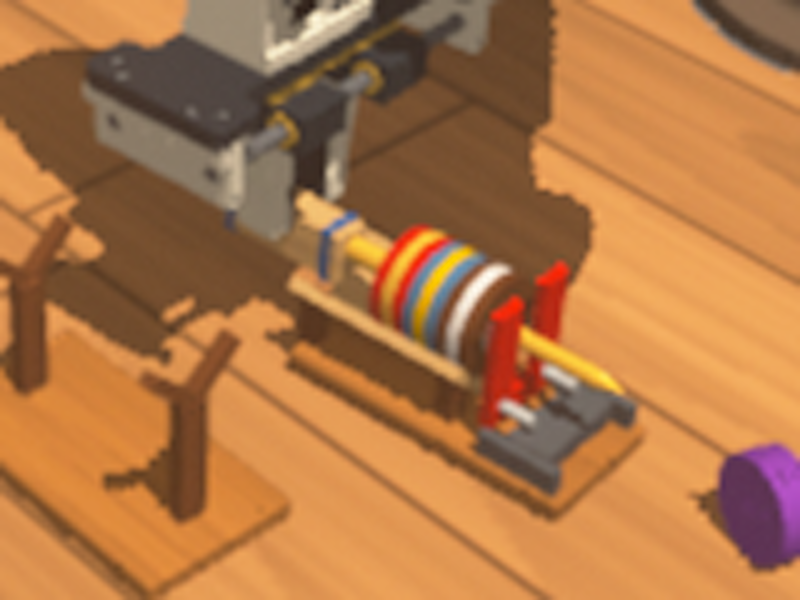

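```bash
python3 - <<'E'
from h import *
f=dict(np.load('w2.npz'))
for u,v,z in((268,222,.047),(460,203,.047),(340,540,.08),(450,530,.08)):
    print(onz(f,170+u/2.5,v/2.5,z))
W=cloud(f);c=f['color'].astype(int)
m=(W[...,1]>.085)&(W[...,1]<.13)&(W[...,2]>.06)&(abs(W[...,0]-.467)<.04)
p=W[m];t=np.array([-.1048,.9945,0]);s=(p-[.4725,.05,0])@t;print(np.percentile(s,[1,5,25,50,75,99])+.05, p.mean(0))
E
```

```text
[0.50468484 0.00900472 0.047     ]
[0.44680285 0.0034927  0.047     ]
[0.4822374  0.09970946 0.08      ]
[0.44966325 0.09653164 0.08      ]
[0.08594465 0.08827855 0.09247993 0.09449878 0.09739543 0.10999925] [0.46605223 0.09450224 0.27771238]
```

Request:
{"fn": "apply_moves", "kwargs": {"moves": [[-1, -0.001, 0, 0, 0], [-1, 0, 0, 0, 0]]}}

```text
t: 17.2
eef_pos: [0.4783, -0.0182, 0.0302]
ee_rot: [-3.142, 0.0, -1.466]
force: [2.1, -1.3, -1.0]
width: 0.0186
```

Request:
{"fn": "apply_moves", "kwargs": {"moves": [[-1, -0.001, 0, 0, 0], [-1, 0, 0, 0, 0]]}}

```text
t: 17.37
eef_pos: [0.4782, -0.0173, 0.0302]
ee_rot: [-3.142, 0.0, -1.466]
force: [0.7, -2.2, -1.0]
width: 0.0193
```

Request:
{"fn": "apply_moves", "kwargs": {"moves": [[-1, -0.0007, 0, 0, 0], [-1, 0, 0, 0, 0]]}}

```text
t: 17.53
eef_pos: [0.4781, -0.0166, 0.0302]
ee_rot: [-3.142, 0.0, -1.466]
force: [1.3, -0.9, -0.8]
width: 0.0191
```

Request:
{"fn": "apply_moves", "kwargs": {"moves": [[-1, -0.0007, 0, 0, 0], [-1, 0, 0, 0, 0]]}}

```text
t: 17.7
eef_pos: [0.478, -0.0159, 0.0302]
ee_rot: [-3.142, 0.0, -1.466]
force: [0.4, -1.1, -0.4]
width: 0.0193
```

Request:
{"fn": "apply_moves", "kwargs": {"moves": [[-1, -0.001, 0, 0, 0], [-1, 0, 0, 0, 0]]}}

```text
t: 17.87
eef_pos: [0.4779, -0.0149, 0.0302]
ee_rot: [3.142, 0.0, -1.466]
force: [1.7, -0.8, -0.3]
width: 0.0192
```

Request:
{"fn": "apply_moves", "kwargs": {"moves": [[-1, -0.001, 0, 0, 0], [-1, 0, 0, 0, 0]]}}

```text
t: 18.03
eef_pos: [0.4778, -0.0139, 0.0302]
ee_rot: [3.142, 0.0, -1.466]
force: [1.0, -0.2, 0.2]
width: 0.0192
```

Request:
{"fn": "apply_moves", "kwargs": {"moves": [[-1, -0.001, 0, 0, 0], [-1, 0, 0, 0, 0]]}}

```text
t: 18.2
eef_pos: [0.4777, -0.0129, 0.0302]
ee_rot: [-3.142, 0.0, -1.466]
force: [1.6, -1.6, -0.1]
width: 0.019
```

```bash
python3 look.py s16; python3 seg.py  s16
```

```text
18.2 [ 0.47770024 -0.01285125  0.03017437] [-3.14154566e+00  5.47105147e-05 -1.46578310e+00] [ 1.56 -1.55 -0.05] [-0.361 -0.28  -0.029]
s16 red 19 [0.0541 0.0578 0.0595] 0.4861 0.0719
s16 blue 48 [0.0143 0.078  0.0897] 0.4826 0.0716
s16 white 41 [0.0954 0.0992 0.1035] 0.479 0.0743
```

View pics/s16.png

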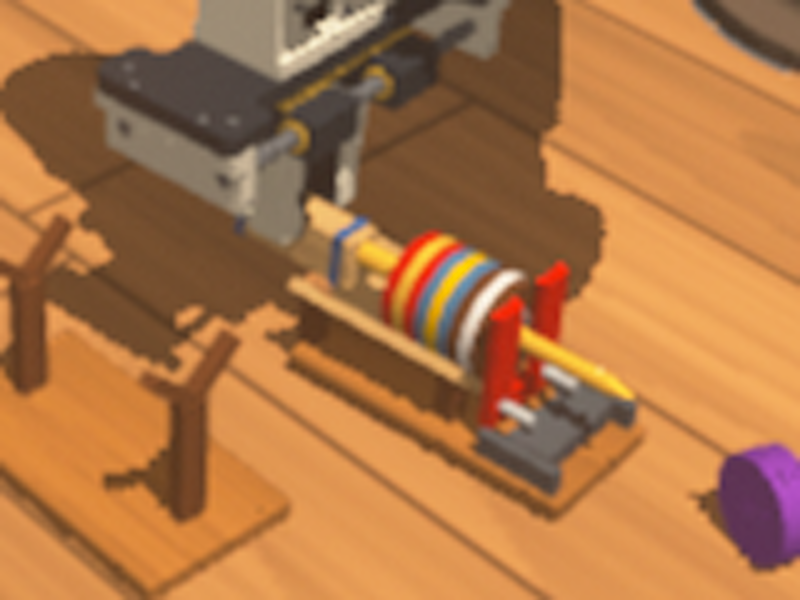

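Request:
{"fn": "apply_moves", "kwargs": {"moves": [[-1, -0.001, 0, 0, 0], [-1, 0, 0, 0, 0]]}}

```text
t: 18.42
eef_pos: [0.4776, -0.0119, 0.0302]
ee_rot: [3.142, 0.0, -1.466]
force: [1.2, -1.0, -0.0]
width: 0.0192
```

Request:
{"fn": "apply_moves", "kwargs": {"moves": [[-1, -0.001, 0, 0, 0], [-1, 0, 0, 0, 0]]}}

```text
t: 18.58
eef_pos: [0.4775, -0.0109, 0.0302]
ee_rot: [-3.142, 0.0, -1.466]
force: [1.7, -1.0, -0.3]
width: 0.0191
```

Request:
{"fn": "apply_moves", "kwargs": {"moves": [[-1, -0.001, 0, 0, 0], [-1, 0, 0, 0, 0]]}}

```text
t: 18.75
eef_pos: [0.4774, -0.0099, 0.0302]
ee_rot: [3.142, -0.0, -1.466]
force: [1.1, -1.8, -0.9]
width: 0.0193
```

```bash
python3 look.py s17; python3 seg.py  s17; python3 - <<'E'
from h import *
for n in ('s14','s16','s17'):
    f=dict(np.load(n+'.npz'));W=cloud(f);c=f['color'].astype(int)
    red=(c[...,0]>130)&(c[...,1]<60)&(W[...,1]>.085)&(W[...,1]<.14)&(abs(W[...,0]-.467)<.04)&(W[...,2]>.03)
    p=W[red];print(n,len(p),np.percentile(p[:,1],[2,10,50,90,98]).round(4))
    tip=(c[...,0]-c[...,2]>100)&(c[...,1]>120)&(W[...,1]>.12)&(W[...,1]<.2)&(W[...,2]>.045)&(W[...,2]<.065)&(abs(W[...,0]-.46)<.03)
    p=W[tip];print(len(p),p[:,1].max())
E
```

```text
18.75 [ 0.47735935 -0.00992565  0.03015606] [ 3.14154554e+00 -3.62049102e-05 -1.46574080e+00] [ 1.08 -1.79 -0.88] [-0.54  -0.332 -0.062]
s17 red 5 [0.0554 0.0568 0.0581] 0.4734 0.0769
s17 blue 52 [0.0186 0.081  0.0935] 0.4827 0.0721
s17 white 43 [0.0978 0.1024 0.1057] 0.479 0.0745
s14 187 [0.1093 0.1124 0.1155 0.1181 0.1193]
45 0.15623691978981918
s16 190 [0.109  0.1126 0.1156 0.1181 0.1188]
59 0.1660645727046195
s17 190 [0.1099 0.1125 0.1156 0.1184 0.1194]
65 0.17057716605127743
```

View pics/s17.png

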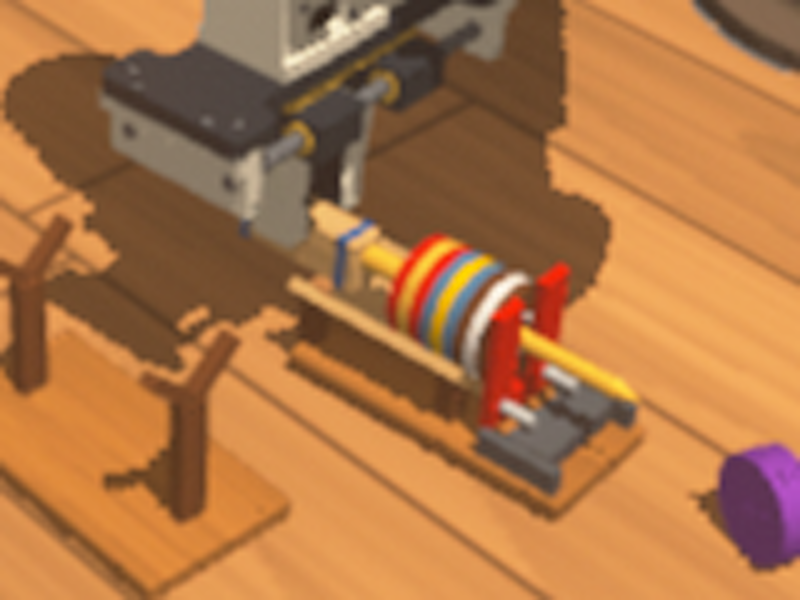

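Request:
{"fn": "apply_moves", "kwargs": {"moves": [[-1, -0.001, 0, 0, 0], [-1, 0, 0, 0, 0]]}}

```text
t: 18.97
eef_pos: [0.4773, -0.0092, 0.0302]
ee_rot: [3.142, -0.0, -1.466]
force: [2.5, -3.7, -0.7]
width: 0.0192
```

Request:
{"fn": "apply_moves", "kwargs": {"moves": [[-1, -0.001, 0, 0, 0], [-1, 0, 0, 0, 0]]}}

```text
t: 19.13
eef_pos: [0.4772, -0.0085, 0.0302]
ee_rot: [3.141, -0.001, -1.466]
force: [2.1, -5.8, 0.1]
width: 0.0192
```

Request:
{"fn": "apply_moves", "kwargs": {"moves": [[-1, -0.0006, 0, 0, 0], [-1, 0, 0, 0, 0]]}}

```text
t: 19.3
eef_pos: [0.4771, -0.0082, 0.0303]
ee_rot: [3.141, -0.001, -1.466]
force: [2.6, -7.2, -0.9]
width: 0.0193
```

Request:
{"fn": "apply_moves", "kwargs": {"moves": [[-1, -0.0008, 0, 0, 0], [-1, 0, 0, 0, 0]]}}

```text
t: 19.47
eef_pos: [0.477, -0.0076, 0.0303]
ee_rot: [3.141, -0.001, -1.466]
force: [3.1, -9.6, 0.1]
width: 0.0191
```

Request:
{"fn": "apply_moves", "kwargs": {"moves": [[-1, -0.0005, 0, 0, 0], [-1, 0, 0, 0, 0]]}}

```text
t: 19.63
eef_pos: [0.4769, -0.0074, 0.0303]
ee_rot: [3.141, -0.002, -1.466]
force: [4.2, -12.8, 0.5]
width: 0.0192
```

Hold a moment here and read the force.

Request:
{"fn": "apply_moves", "kwargs": {"moves": [[-1, 0, 0, 0, 0], [-1, 0, 0, 0, 0], [-1, 0, 0, 0, 0], [-1, 0, 0, 0, 0]]}}

```text
t: 19.97
eef_pos: [0.4769, -0.0074, 0.0303]
ee_rot: [3.141, -0.002, -1.466]
force: [4.4, -10.7, -0.0]
width: 0.0195
```

```bash
python3 look.py s18
```

```text
19.9667 [ 0.47691835 -0.00736198  0.03030414] [ 3.14103023e+00 -1.58503288e-03 -1.46561414e+00] [  4.36 -10.71  -0.03] [-4.196 -1.318 -0.062]
```

View pics/s18.png

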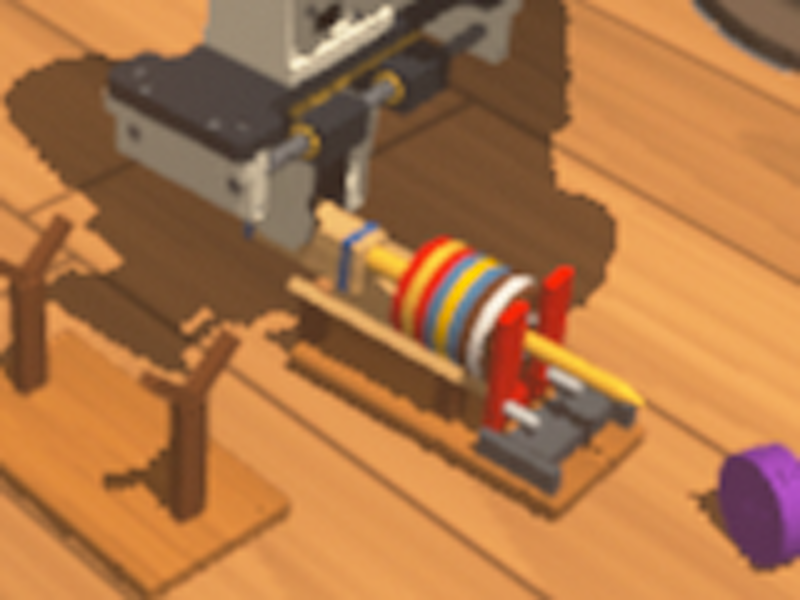

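Request:
{"fn": "apply_moves", "kwargs": {"moves": [[-1, 0.0008, 0, 0, 0], [-1, 0.001, 0, 0, 0], [-1, 0.001, 0, 0, 0], [-1, 0, 0, 0, 0], [-1, 0, 0, -0.001, 0], [-1, 0, 0, -0.002, 0], [-1, 0, 0, -0.003, 0], [-1, 0, 0, -0.003, 0], [-1, 0, 0, -0.003, 0], [-1, 0, 0, -0.003, 0], [-1, 0, 0, 0, 0], [-1, 0, 0, 0, 0]]}}

```text
t: 21.02
eef_pos: [0.4766, -0.0091, 0.045]
ee_rot: [3.141, -0.0, -1.466]
force: [0.3, -5.0, -5.4]
width: 0.0192
```

```bash
python3 look.py s19
```

```text
21.0167 [ 0.47662755 -0.00912192  0.0450143 ] [ 3.14060664e+00 -2.00063071e-04 -1.46579505e+00] [ 0.28 -5.04 -5.38] [-2.361 -0.087 -0.01 ]
```

View pics/s19.png

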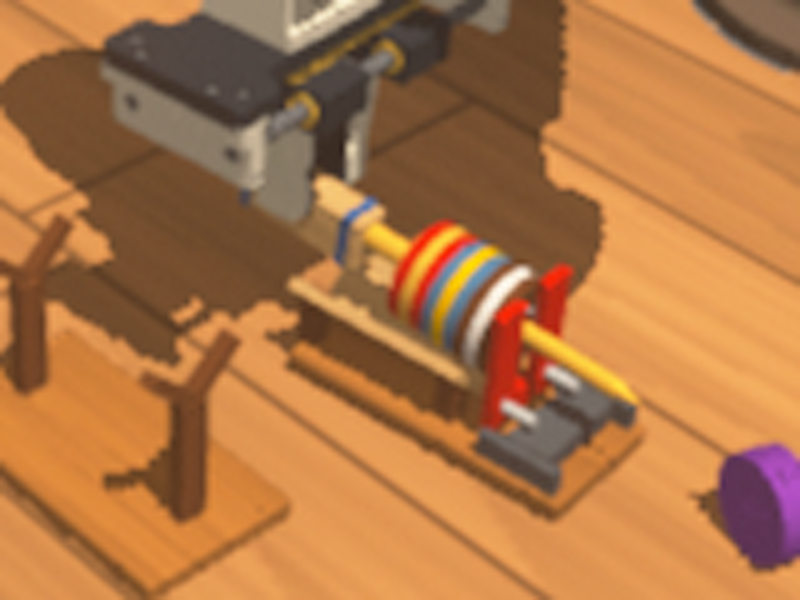

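Request:
{"fn": "apply_moves", "kwargs": {"moves": [[-1, 0.001, 0, 0, 0], [-1, 0.001, 0, 0, 0], [-1, 0, 0, 0, 0], [-1, 0, 0, 0, 0]]}}

```text
t: 21.4
eef_pos: [0.4779, -0.0104, 0.0453]
ee_rot: [-3.141, 0.001, -1.466]
force: [1.3, 0.4, -3.5]
width: 0.0192
```

```bash
python3 look.py s20
```

```text
21.4 [ 0.47789394 -0.01041293  0.04530692] [-3.14071886e+00  6.23029835e-04 -1.46582352e+00] [ 1.34  0.39 -3.53] [-0.268  0.113 -0.01 ]
```

View pics/s20.png

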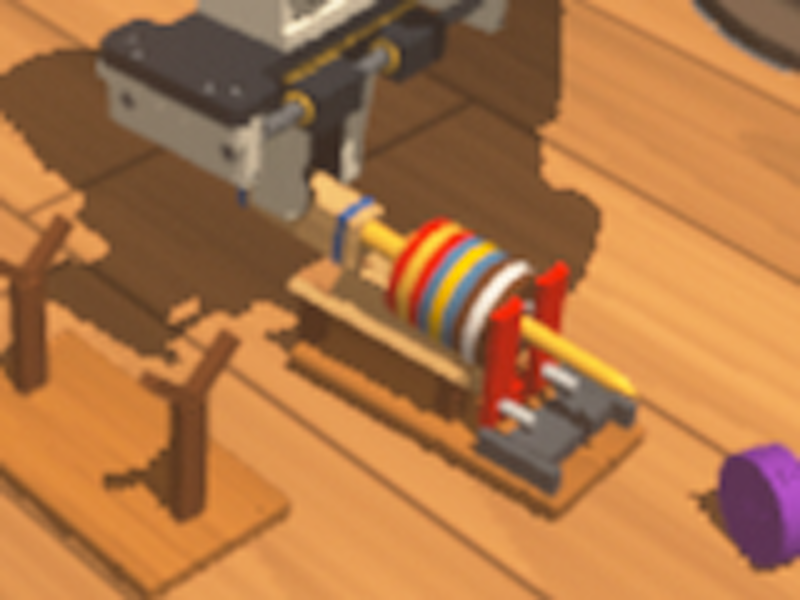

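Request:
{"fn": "apply_moves", "kwargs": {"moves": [[-1, 0, 0, -0.003, 0], [-1, 0, 0, -0.005, 0], [-1, 0, 0, -0.008, 0], [-1, 0, 0, -0.009, 0], [-1, 0, 0, -0.01, 0], [-1, 0, 0, -0.01, 0], [-1, 0, 0, -0.01, 0], [-1, 0, 0, -0.01, 0], [-1, 0, 0, -0.008, 0], [-1, 0, 0, -0.005, 0], [-1, 0, 0, -0.002, 0], [-1, 0, 0, 0, 0]]}}

```text
t: 22.45
eef_pos: [0.4777, -0.0108, 0.1257]
ee_rot: [-3.141, 0.0, -1.466]
force: [0.6, 0.7, -2.5]
width: 0.0193
```

```bash
python3 look.py s21; python3 - <<'E'
from h import *
f=dict(np.load('s21.npz')); save(f,'s21b.png',(280,150,440,270),5)
W=cloud(f);c=f['color'].astype(int)
t=np.array([-.1045,.9945,0]);o=np.array([.478,-.0104,.0])+.065*t
d=W-o;s=d@t;lat=d[...,0]*t[1]-d[...,1]*t[0]
m=(s>.058)&(s<.112)&(abs(lat)<.02)&(W[...,2]>.12)&(W[...,2]<.18)
for k in np.arange(.056,.114,.006):
    q=m&(s>k)&(s<k+.006)
    if q.sum(): print(round(k+.003,3),q.sum(),lat[q].mean().round(4),W[q][:,2].mean().round(4))
E
```

```text
22.45 [ 0.47770005 -0.01077162  0.12573861] [-3.14058835e+00  3.08672391e-04 -1.46576651e+00] [ 0.56  0.7  -2.5 ] [-0.224  0.067 -0.016]
0.059 7 0.0054 0.1428
0.065 11 0.0058 0.1426
0.071 15 0.0053 0.1429
0.077 11 0.0051 0.1415
0.083 13 0.0064 0.1416
0.089 13 0.0055 0.141
0.095 14 0.0055 0.1408
0.101 14 0.0056 0.1396
0.107 10 0.0052 0.1395
0.113 2 0.0054 0.1379
```

View pics/s21b.png

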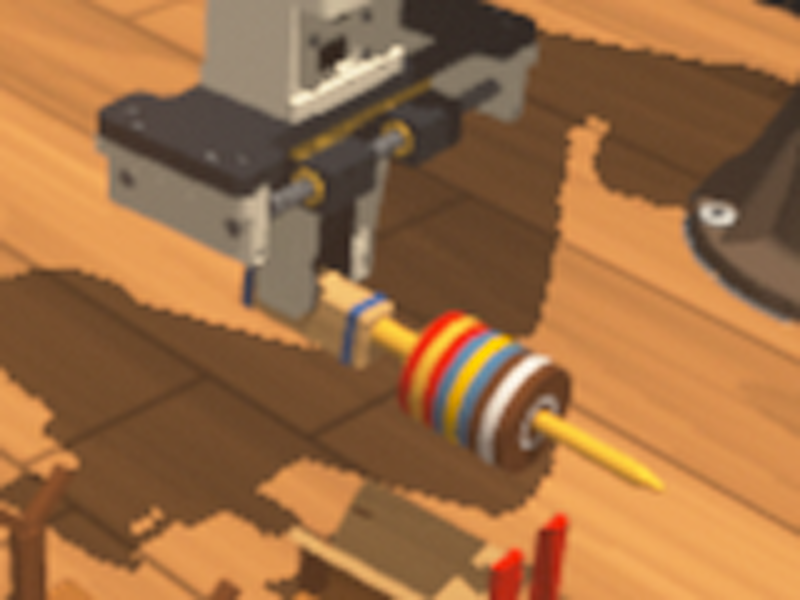

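Request:
{"fn": "apply_moves", "kwargs": {"moves": [[-1, 0, 0, -0.002, 0.02], [-1, 0, 0, -0.004, 0.04], [-1, 0, 0, -0.004, 0.04], [-1, 0, 0, 0, 0.011], [-1, 0.001, -0.0017, 0, 0], [-1, 0.003, -0.005, 0, 0], [-1, 0.005, -0.0083, 0, 0], [-1, 0.006, -0.01, 0, 0], [-1, 0.007, -0.0116, 0, 0], [-1, 0.007, -0.0116, 0, 0], [-1, 0.007, -0.0116, 0, 0], [-1, 0.007, -0.0116, 0, 0]]}}

```text
t: 23.5
eef_pos: [0.5501, -0.0555, 0.1348]
ee_rot: [3.141, -0.0, -1.577]
force: [0.8, 0.2, -3.1]
width: 0.0187
```

Request:
{"fn": "apply_moves", "kwargs": {"moves": [[-1, 0.007, -0.0116, 0, 0], [-1, 0.007, -0.0116, 0, 0], [-1, 0.007, -0.0116, 0, 0], [-1, 0.006, -0.01, 0, 0], [-1, 0.005, -0.0083, 0, 0], [-1, 0.004, -0.0067, 0, 0], [-1, 0.002, -0.0033, 0, 0], [-1, 0.0012, -0.0023, 0, 0], [-1, 0, 0, 0, 0], [-1, 0, 0, 0, 0], [-1, 0, 0, 0, 0]]}}

```text
t: 24.42
eef_pos: [0.6134, -0.0936, 0.1353]
ee_rot: [-3.142, 0.0, -1.576]
force: [0.3, -0.9, -2.7]
width: 0.019
```

```bash
python3 look.py s22; python3 - <<'E'
from h import *
f=dict(np.load('s22.npz')); save(f,'s22b.png',(230,170,390,330),4)
W=cloud(f);s=arm.get_state()
t=np.array([.006,1,0]);o=np.array(s['eef_pos'])*[1,1,0]+.065*t
d=W-o;sv=d@t;lat=d[...,0]
m=(sv>.056)&(sv<.112)&(abs(lat)<.02)&(W[...,2]>.12)&(W[...,2]<.18)
for k in np.arange(.056,.114,.006):
    q=m&(sv>k)&(sv<k+.006)
    if q.sum(): print(round(k+.003,3),q.sum(),lat[q].mean().round(4),W[q][:,2].mean().round(4))
E
```

```text
24.4167 [ 0.61344782 -0.09360475  0.13533234] [-3.14153064e+00  1.23551148e-04 -1.57644525e+00] [ 0.32 -0.89 -2.68] [-0.178  0.103 -0.001]
0.059 41 0.0057 0.1621
0.065 12 0.0054 0.1526
0.071 12 0.0059 0.1522
0.077 11 0.0057 0.1522
0.083 15 0.0059 0.1514
0.089 11 0.0062 0.1511
0.095 11 0.0058 0.1509
0.101 13 0.0058 0.1499
0.107 15 0.0055 0.1493
0.113 2 0.0056 0.148
```

View pics/s22b.png

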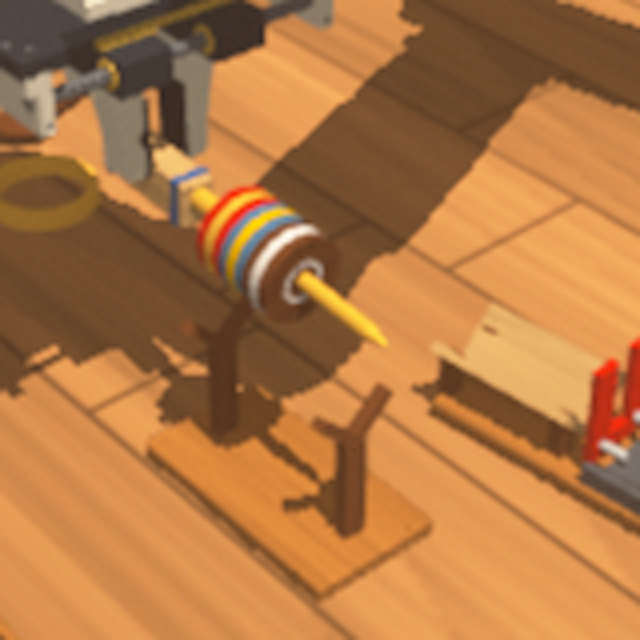

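Request:
{"fn": "apply_moves", "kwargs": {"moves": [[-1, 0, -0.0004, 0.003, 0], [-1, 0, 0, 0.006, 0], [-1, 0, 0, 0.009, 0], [-1, 0, 0, 0.01, 0], [-1, 0, 0, 0.01, 0], [-1, 0, 0, 0.009, 0], [-1, 0, 0, 0.007, 0], [-1, 0, 0, 0.004, 0], [-1, 0, 0, 0.002, 0], [-1, 0, 0, 0, 0], [-1, 0, 0, 0, 0]]}}

```text
t: 25.38
eef_pos: [0.6145, -0.0939, 0.0754]
ee_rot: [-3.141, -0.0, -1.577]
force: [0.2, 0.4, -2.1]
width: 0.0194
```

```bash
python3 look.py s23; python3 - <<'E'
from h import *
f=dict(np.load('s23.npz')); save(f,'s23b.png',(230,190,390,330),4)
E
```

```text
25.3833 [ 0.61450099 -0.09391583  0.07541336] [-3.14111993e+00 -3.63137342e-05 -1.57669552e+00] [ 0.18  0.42 -2.06] [-0.167  0.123 -0.021]
```

View pics/s23b.png

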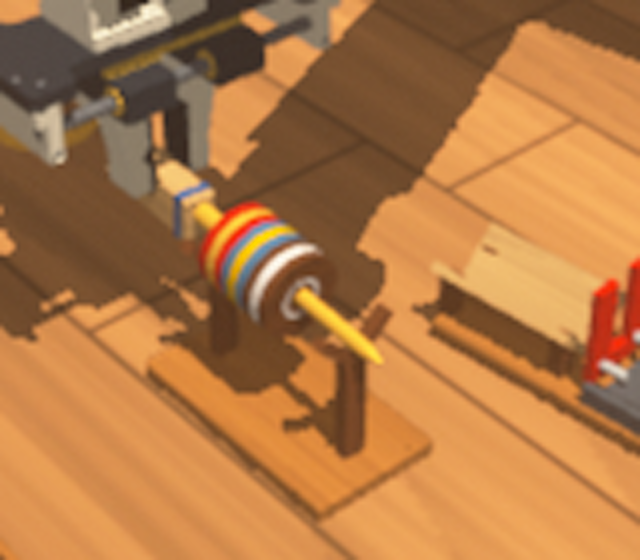

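Now lower slowly in 1–1.5 mm steps, watching the force.

Request:
{"fn": "apply_moves", "kwargs": {"moves": [[-1, 0, 0, 0.0015, 0], [-1, 0, 0, 0.0015, 0], [-1, 0, 0, 0.0015, 0], [-1, 0, 0, 0, 0]]}}

```text
t: 25.77
eef_pos: [0.6142, -0.0939, 0.0705]
ee_rot: [-3.142, 0.0, -1.577]
force: [0.7, 0.0, -1.6]
width: 0.0193
```

Request:
{"fn": "apply_moves", "kwargs": {"moves": [[-1, 0, 0, 0.001, 0], [-1, 0, 0, 0.001, 0], [-1, 0, 0, 0.001, 0], [-1, 0, 0, 0, 0]]}}

```text
t: 26.1
eef_pos: [0.6142, -0.094, 0.0676]
ee_rot: [-3.141, -0.0, -1.577]
force: [0.0, -2.2, -1.4]
width: 0.0188
```

Request:
{"fn": "apply_moves", "kwargs": {"moves": [[-1, 0, 0, 0.001, 0], [-1, 0, 0, 0.001, 0], [-1, 0, 0, 0, 0]]}}

```text
t: 26.35
eef_pos: [0.6142, -0.094, 0.0656]
ee_rot: [-3.142, -0.0, -1.577]
force: [-0.5, -1.2, 0.8]
width: 0.0192
```

Request:
{"fn": "apply_moves", "kwargs": {"moves": [[-1, 0, 0, 0.001, 0], [-1, 0, 0, 0.001, 0], [-1, 0, 0, 0, 0]]}}

```text
t: 26.6
eef_pos: [0.6142, -0.0941, 0.0636]
ee_rot: [-3.141, -0.0, -1.577]
force: [-0.0, -2.0, 0.8]
width: 0.0195
```

Request:
{"fn": "apply_moves", "kwargs": {"moves": [[-1, 0, 0, 0.001, 0], [-1, 0, 0, 0.0007, 0], [-1, 0, 0, 0, 0]]}}

```text
t: 26.85
eef_pos: [0.6142, -0.094, 0.0619]
ee_rot: [-3.142, -0.0, -1.577]
force: [0.1, -3.9, 0.7]
width: 0.0192
```

Request:
{"fn": "apply_moves", "kwargs": {"moves": [[-1, 0, 0, 0.0007, 0], [-1, 0, 0, 0, 0]]}}

```text
t: 27.02
eef_pos: [0.6143, -0.094, 0.0613]
ee_rot: [-3.141, -0.0, -1.577]
force: [0.0, -2.9, 2.3]
width: 0.0189
```

```bash
python3 look.py s24; python3 - <<'E'
from h import *
f=dict(np.load('s24.npz')); save(f,'s24b.png',(230,190,390,330),4)
E
```

```text
27.0167 [ 0.61430501 -0.09400699  0.06130083] [-3.14136067e+00 -9.62482053e-05 -1.57677876e+00] [ 0.   -2.85  2.32] [-0.87   0.052  0.007]
```

View pics/s24b.png

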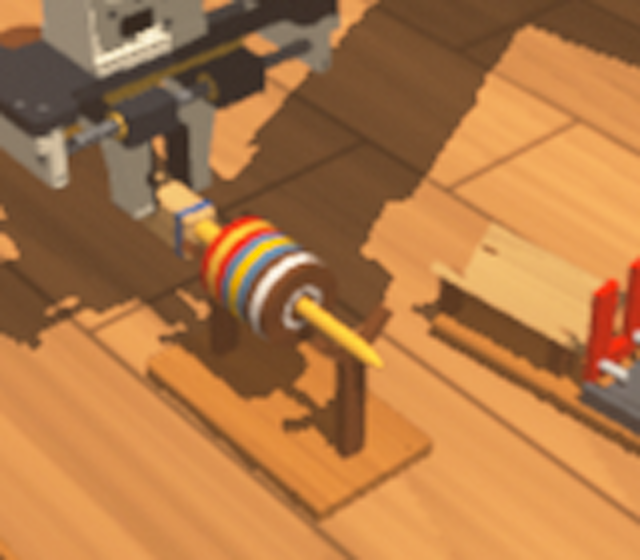

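Request:
{"fn": "apply_moves", "kwargs": {"moves": [[-1, 0, 0, 0.0007, 0], [-1, 0, 0, 0, 0], [-1, 0, 0, 0, 0]]}}

```text
t: 27.32
eef_pos: [0.6146, -0.094, 0.0609]
ee_rot: [-3.141, -0.0, -1.577]
force: [0.6, -3.0, 3.2]
width: 0.0193
```

Request:
{"fn": "apply_moves", "kwargs": {"moves": [[-1, 0, 0, 0.0005, 0], [-1, 0, 0, 0, 0], [-1, 0, 0, 0, 0]]}}

```text
t: 27.57
eef_pos: [0.6147, -0.0939, 0.0605]
ee_rot: [-3.141, -0.0, -1.577]
force: [0.4, -4.0, 5.7]
width: 0.0193
```

```bash
python3 look.py s25; python3 - <<'E'
from h import *
f=dict(np.load('s25.npz'))
W=cloud(f);s=arm.get_state()
o=np.array(s['eef_pos'])*[1,1,0]+[0,.065,0]
d=W-o;sv=d[...,1];lat=d[...,0]
m=(sv>.056)&(sv<.112)&(abs(lat)<.012)&(W[...,2]>.076)&(W[...,2]<.1)
for k in np.arange(.056,.114,.006):
    q=m&(sv>k)&(sv<k+.006)
    if q.sum(): print(round(k+.003,3),q.sum(),lat[q].mean().round(4),W[q][:,2].mean().round(4))
E
```

```text
27.5667 [ 0.61472001 -0.09392573  0.06052412] [-3.14052579e+00 -8.76675965e-05 -1.57652451e+00] [ 0.35 -3.99  5.67] [-0.862 -0.185  0.02 ]
0.059 22 0.0025 0.0896
0.065 13 0.0061 0.0868
0.071 9 0.0055 0.0879
0.077 12 0.0062 0.0873
0.083 10 0.0062 0.0878
0.089 22 0.0012 0.0882
0.095 46 -0.0015 0.0871
0.101 11 0.0059 0.0874
0.107 10 0.0061 0.0877
0.113 5 0.0056 0.0869
```

Request:
{"fn": "apply_moves", "kwargs": {"moves": [[-1, 0, 0, 0, 0], [-1, 0, 0, 0, 0], [-1, 0, 0, 0, 0]], "newtons": 15}}

```text
t: 27.87
eef_pos: [0.6148, -0.0939, 0.0603]
ee_rot: [-3.141, -0.0, -1.577]
force: [2.5, -3.1, 2.4]
width: 0.0198
```

Request:
{"fn": "apply_moves", "kwargs": {"moves": [[-1, 0, 0, 0, 0], [-1, 0, 0, 0, 0], [-1, 0, 0, 0, 0]], "newtons": 4}}

```text
t: 28.12
eef_pos: [0.6144, -0.0938, 0.06]
ee_rot: [-3.141, 0.0, -1.577]
force: [3.6, -2.8, 2.5]
width: 0.0201
```

Request:
{"fn": "apply_moves", "kwargs": {"moves": [[-0.5, 0, 0, 0, 0], [-0.45, 0, 0, 0, 0], [-0.4, 0, 0, 0, 0], [-0.2, 0, 0, 0, 0], [0, 0, 0, 0, 0], [0.3, 0, 0, 0, 0], [0.3, 0, 0, 0, 0], [0.3, 0, 0, 0, 0]]}}

```text
t: 28.78
eef_pos: [0.6141, -0.0939, 0.06]
ee_rot: [3.141, 0.0, -1.577]
force: [0.1, 0.3, -0.1]
width: 0.0533
```

```bash
python3 look.py s26; python3 - <<'E'
from h import *
f=dict(np.load('s26.npz')); save(f,'s26b.png',(230,190,390,330),4)
E
```

```text
28.7833 [ 0.6140563 -0.0938996  0.0599888] [ 3.14135546e+00  3.17879704e-05 -1.57685651e+00] [ 0.06  0.34 -0.14] [0.043 0.112 0.014]
```

View pics/s26b.png

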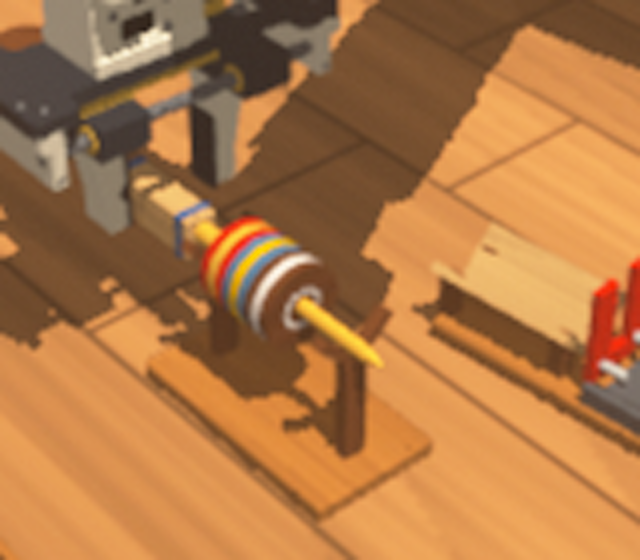

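Request:
{"fn": "apply_moves", "kwargs": {"moves": [[0.3, 0, 0, -0.004, 0], [0.3, 0, 0, -0.01, 0], [0.3, 0, 0, -0.02, 0], [0.3, 0, 0, -0.03, 0], [0.3, 0, 0, -0.03, 0], [0.3, 0, 0, -0.03, 0], [0.3, 0.02, 0, -0.02, 0], [0.3, 0.03, 0, 0, 0], [0.3, 0.02, 0, 0, 0], [0.3, 0, 0, 0, 0], [0.3, 0, 0, 0, 0]]}}

```text
t: 29.75
eef_pos: [0.6136, -0.165, 0.205]
ee_rot: [-3.141, 0.0, -1.579]
force: [-0.7, 0.3, -0.8]
width: 0.057
```

```bash
python3 - <<'E'
from h import *
s=arm.get_state();print(s['t'],s['eef_pos'],s['force'])
f=eyes.grab_frame('scene');save(f,'f1.png',(150,150,470,390),2.5)
W=cloud(f);o=np.array([.6141,-.0288,0]);d=W-o
m=(d[...,1]>.062)&(d[...,1]<.112)&(abs(d[...,0])<.012)&(W[...,2]>.076)&(W[...,2]<.1)
for k in np.arange(.062,.112,.008):
    q=m&(d[...,1]>k)&(d[...,1]<k+.008); print(round(k,3),W[q].mean(0).round(4))
f=eyes.grab_frame('wrist');save(f,'f2.png')
f=eyes.grab_frame('top');save(f,'f3.png')
E
```

```text
29.75 [ 0.61358998 -0.1649646   0.20501545] [-0.69595683  0.31068135 -0.75212369]
0.062 [0.6206 0.0369 0.0874]
0.07 [0.6206 0.0453 0.0876]
0.078 [0.6213 0.053  0.0878]
0.086 [0.6142 0.0622 0.0886]
0.094 [0.6141 0.0684 0.0869]
0.102 [0.6202 0.0769 0.087 ]
0.11 [0.6206 0.0814 0.0835]
```

View pics/f1.png

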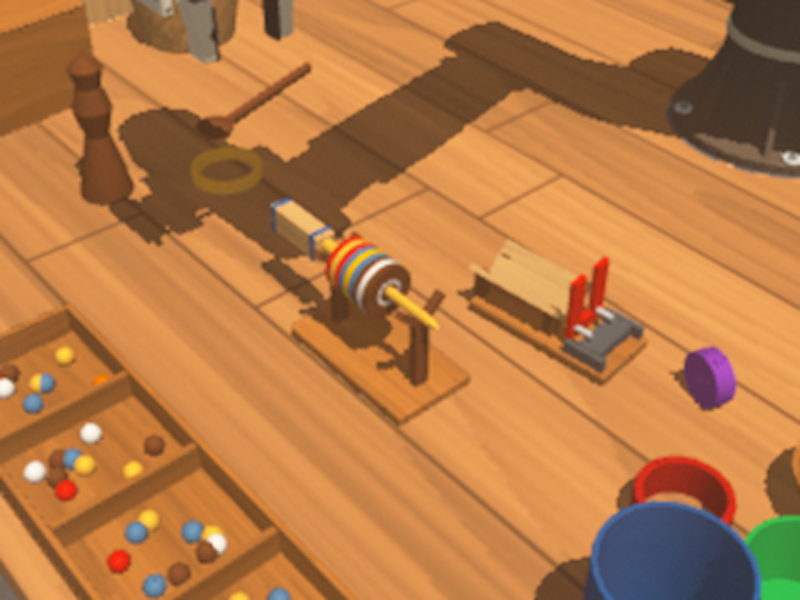

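View pics/f3.png

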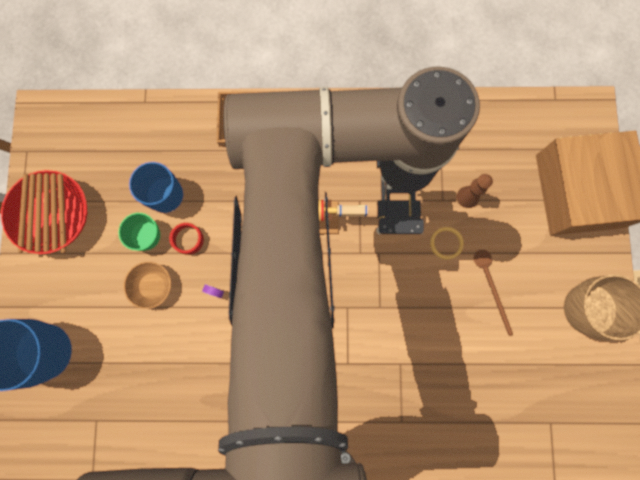

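```bash
python3 -c "
from station import job
print(job.job_done())"
```

```text
the job is handed in; nothing more can be done
None
```

The rod is back in its stand with the red, blue and horn beads hanging between the forks, and I handed the job in at about 29.9 s of the 72 s allowed.

- **Threading:** the rod went through all three beads without visibly moving them. I then pushed the beads together against the backstop and held it there for about 0.4 s. The y force read −12.8 N at its highest and −10.7 N at the end of the hold (about 13.5 N in all at most). The scene camera showed the backstop pushed in slightly.
- **Lifting:** when I first started to lift, the stack was still pressing the backstop with about 5 N. I backed the rod off another 2 mm before raising it. The tip drooped about 4° in the grip on the way to the stand, which lowering it into the forks corrected.
- **Laying down:** the wrist force stayed under about 7 N while I set the rod down.
- **Last checks:**
  - The scene camera shows the rod level and in the fore fork.
  - The neck fork is hidden by the beads, so I take the neck to be seated from the level rod and the contact force.
  - The gripper is clear, and the other wares in view, including the purple look-alike, appear undisturbed.
- **Disagreement:** the scene camera read about 3 mm further out in x than the wrist camera and arm. It was off by about the same amount for rod and beads, so I treated it as a calibration error.

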